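# Demould cast resin blanks into the numbered lathe rack and close the mould

### The job

Take the cast resin blanks out of the mould and lay them in the rack pockets in number order: red in the pocket with one brass stud, then yellow in two, green in three, blue in four, each fully down in its pocket and let go before the next; a colour that is missing leaves its pocket empty. Then close the emptied mould: lower the lid plate over the two locating pins until it rests flush. Leave the other things on the bench alone.

Things in the scene. Friction and masses are not known exactly. Their poses are not given: they have to be found in the camera images.
- mould: grey silicone mould on a thin plywood base, 126 x 216 x 24 mm, fixed. Origin: centre of its underside, z up, y the long side. Flat top at 24 mm. Four open cavities 80 x 32 mm, 12 mm deep, long side along y, at x = -35 or +35, y = -46 or +46 mm. Two steel locating pins, 10 mm diameter with tapered tips, rising 24 mm above the top, at x = 0, y = -97 and +97 mm.
- rack: brown wooden rack block, 124 x 216 x 24 mm, fixed. Origin: centre of its underside, z up, y the long side. Four pockets side by side along y at 56 mm pitch, each 82 x 34 mm and 12 mm deep, long side along x. One, two, three or four small brass studs at each pocket's -x end (toward the robot) number it; one to four run from +y to -y.
- lid: loose plywood lid plate of the mould, 126 x 216 x 8 mm, 0.25 kg; origin: centre of its underside, z up, y the long side. Two holes 14 mm wide through it at x = 0, y = -97 and +97 mm. In the middle a dark wooden bar handle, 22 mm wide (x), 90 mm long (y), from 8 to 42 mm above the underside. Fits either way round; flush, its underside is 24 mm above the bench.
- lid_grip (a point): centre of the lid's bar handle, 30 mm above the lid's underside; axes as the lid's
- blank_red: red cast resin turning blank with darker swirls, a square bar 76 x 28 x 28 mm, 0.08 kg, loose; origin at its centre, x along its length (all four long faces are alike). It starts lying in one of the mould's cavities, its top face 16 mm above the mould's top, or is absent (None).
- blank_yellow: yellow cast resin turning blank with darker swirls, a square bar 76 x 28 x 28 mm, 0.08 kg, loose; origin at its centre, x along its length (all four long faces are alike). It starts lying in one of the mould's cavities, its top face 16 mm above the mould's top, or is absent (None).
- blank_green: green cast resin turning blank with darker swirls, a square bar 76 x 28 x 28 mm, 0.08 kg, loose; origin at its centre, x along its length (all four long faces are alike). It starts lying in one of the mould's cavities, its top face 16 mm above the mould's top, or is absent (None).
- blank_blue: blue cast resin turning blank with darker swirls, a square bar 76 x 28 x 28 mm, 0.08 kg, loose; origin at its centre, x along its length (all four long faces are alike). It starts lying in one of the mould's cavities, its top face 16 mm above the mould's top, or is absent (None).
- pocket_1 (a point): centre of the floor of the rack pocket with one brass stud, 12 mm above the bench; axes as the rack's. A blank lying home has its centre 14 mm above this point.
- pocket_2 (a point): centre of the floor of the rack pocket with two brass studs, 12 mm above the bench; axes as the rack's. A blank lying home has its centre 14 mm above this point.
- pocket_3 (a point): centre of the floor of the rack pocket with three brass studs, 12 mm above the bench; axes as the rack's. A blank lying home has its centre 14 mm above this point.
- pocket_4 (a point): centre of the floor of the rack pocket with four brass studs, 12 mm above the bench; axes as the rack's. A blank lying home has its centre 14 mm above this point.
- mug: bystander: steel beaker 68 x 68 x 82 mm, loose, at the far left; origin at the centre of its underside
- sanding_block: bystander: brown sanding block 60 x 104 x 32 mm, loose, near right; origin at the centre of its underside
- mallet: bystander: dark wooden mallet 73 x 159 x 75 mm, loose, near left; origin at the centre of its underside

How it is judged (in metres and radians):
On the way, in this order (a step that is already met when the one before it is completed fails the run):
1. the red blank lies home in the pocket with one stud, let go (skipped if there is no red blank) (horizontal distance between blank_red and pocket_1 below 0.008 m and z of blank_red in the frame of pocket_1 between 0.01 and 0.0175 m and angle between the x axis of blank_red and the x axis of rack, either way round below 0.15 rad and linear speed of blank_red below 0.03 m/s and contact force between the fingers and blank_red below 0.2 N), for 0.2 s.
2. the yellow blank lies home in the pocket with two studs, let go (skipped if there is no yellow blank) (horizontal distance between blank_yellow and pocket_2 below 0.008 m and z of blank_yellow in the frame of pocket_2 between 0.01 and 0.0175 m and angle between the x axis of blank_yellow and the x axis of rack, either way round below 0.15 rad and linear speed of blank_yellow below 0.03 m/s and contact force between the fingers and blank_yellow below 0.2 N), for 0.2 s.
3. the green blank lies home in the pocket with three studs, let go (skipped if there is no green blank) (horizontal distance between blank_green and pocket_3 below 0.008 m and z of blank_green in the frame of pocket_3 between 0.01 and 0.0175 m and angle between the x axis of blank_green and the x axis of rack, either way round below 0.15 rad and linear speed of blank_green below 0.03 m/s and contact force between the fingers and blank_green below 0.2 N), for 0.2 s.
4. the blue blank lies home in the pocket with four studs, let go (skipped if there is no blue blank) (horizontal distance between blank_blue and pocket_4 below 0.008 m and z of blank_blue in the frame of pocket_4 between 0.01 and 0.0175 m and angle between the x axis of blank_blue and the x axis of rack, either way round below 0.15 rad and linear speed of blank_blue below 0.03 m/s and contact force between the fingers and blank_blue below 0.2 N), for 0.2 s.
5. the lid lies flush on the mould over both pins (horizontal distance between lid and mould below 0.005 m and z of lid in the frame of mould between 0.021 and 0.0262 m and angle between lid's own z axis and vertical below 0.03 rad and angle between the y axis of lid and the y axis of mould, either way round below 0.05 rad and linear speed of lid below 0.03 m/s), for 0.2 s.
At the end, for the whole second after the job is handed in: Every blank present lies at rest in its own pocket (centre within 8 mm of the pocket centre, along it within 0.15 rad either way round, down to its floor within 3.5 mm); the lid rests flush on the mould over both pins (within 2 mm in height, 5 mm of centre, level within 0.03 rad) (all of step 5 and horizontal distance between blank_red and pocket_1 below 0.008 m and z of blank_red in the frame of pocket_1 between 0.01 and 0.0175 m and angle between the x axis of each of blank_red, blank_yellow, blank_green, blank_blue and the x axis of rack, either way round below 0.15 rad and linear speed of each of blank_red, blank_yellow, blank_green, blank_blue below 0.03 m/s and horizontal distance between blank_yellow and pocket_2 below 0.008 m and z of blank_yellow in the frame of pocket_2 between 0.01 and 0.0175 m and horizontal distance between blank_green and pocket_3 below 0.008 m and z of blank_green in the frame of pocket_3 between 0.01 and 0.0175 m and horizontal distance between blank_blue and pocket_4 below 0.008 m and z of blank_blue in the frame of pocket_4 between 0.01 and 0.0175 m); the robot touches nothing.
It fails at once if the mug is pushed more than 3 cm from its place (distance of mug from where it was at the start of the episode above 0.03 m).
It fails at once if the sanding block is pushed more than 3 cm from its place (distance of sanding_block from where it was at the start of the episode above 0.03 m).
It fails at once if the mallet is pushed more than 3 cm from its place (distance of mallet from where it was at the start of the episode above 0.03 m).
Of blank_red, blank_yellow, blank_green, blank_blue only 3 to 4 are there at a start; the rules pass over those that are not, and their reading is None.
At some moment in a run one of lid, blank_red, blank_yellow, blank_green, blank_blue may be knocked a few centimetres aside while the robot is not near it.
Once in a run the grip may slacken for a moment while it holds something.
It also fails if it takes over 210 s, if anything falls off the work surface, if the arm or the gripper's body presses on something with over 40 N, if the wrist force passes 120 N, or if a joint passes its speed limit or range.

### The arm

A 7-joint arm with a two-finger parallel gripper is mounted at the origin on the work surface; the furniture and walls round the work are solid. World frame = base frame: x ahead of the robot, y to its left, z up, the work surface at z = 0. Lengths are in m, angles in degrees, forces in N, time in s.
With the tool pointing down it reaches from about 0.425 to 0.875 m from the base axis. Payload 4.7 kg.
Tool frame: the origin (TCP) lies on the front face of the gripper's body, between the roots of the fingers; the fingertips stand 73 mm ahead of it and the grasp point (between the pads) lies 54 mm ahead of it; z points along the fingers, x is the direction in which the jaws open and shut, and the axes are right-handed (so a half turn about z gives the same grasp; the last joint's range is limited). The gripper opens to 85 mm and grips with 20 to 120 N. Pads are 22 mm wide; open, the fingers measure 114 mm over their backs; the gripper's body (76 mm by 85 mm) begins 54 mm behind the grasp point. The pads swing forward as they close: fully open they stand 13 mm farther back than shut.
Start: joints at [68.875, 18.392, -4.016, 83.108, 1.295, 78.541, -3.26], TCP at [0.243, -0.603, 0.304] pointing down, gripper open.
Joint ranges: [-163.93, 163.93], [-17.29, 119.83], [-79.2, 71.16], [3.27, 140.29], [-89.18, 269.18], [5.43, 117.66], [-154.24, 154.24]. Speed limits (degrees/s): [147.25, 147.25, 180, 180, 180, 180, 180].

### API

Orientations are given as [roll, pitch, yaw] about the fixed x, y, z axes, in that order (R = Rz(yaw) Ry(pitch) Rx(roll)).
In Python, from rig import env, vision gives the robot as it stands. The module is installed in compiled form; this text tells all that it offers.
- The arm moves only by the tool step_arm, never from a script. Its argument "commands" is a list of rows, each an object of numbers: "tx", "ty", "tz": the shift along the world's x, y, z in m; "wx", "wy", "wz": the turn, a rotation vector about the world's x, y, z in rad; "claw": the finger opening in m, from 0 to 0.0854. A call has 1 to 10 rows; each row is the pose to reach, as a shift and turn from the pose measured when the call began; what a row does not reach only later rows make up. A row lasts 1/12 s, in which the tool goes at most 41.7 mm and 7.16 degrees, less where a joint would pass 70% of its speed; a pose out of reach is approached as far as the arm can. A call with a gripper value outside its range is refused whole. The fingers move at their own pace and stop on an object; "squeeze" is the grip in N (left out, the last holds). Time passes only in rows, so rows that repeat a pose let the fingers close. It gives the time, the measured TCP pose, the force and the opening at its end, in the units of the state.
- env.state(): the state, without advancing time (a new reading comes with each control period).
- vision.capture(name): name is "side" or "top" or "wrist"; returns a dict with "img" (420x560x3 uint8, red, green, blue), "fx", "fy", "cx", "cy" (pixels), "distortion" ([k1, k2, p1, p2, k3] as OpenCV has them; the pictures are not rectified), "R" (3x3) and "t" (3): a world point X has camera coordinates R X + t. Camera axes: x right, y down, z forward; pixel columns grow to the right and rows downward; lengths in m; the calibration is good to about 2 mm. A picture is of the moment at which its call begins. There is no depth.
- env.sign_off(): hands the job in, once; it reports no verdict.
Trained networks look in the newest picture that a camera, given by its name, has taken for a name from the list of things; names that differ only in an ending like _2 or _b are one class to them, and where a whole thing is asked for, a point or a joint stands for the part that bears it (a point fixed in the world has none). Each returns a list of dicts, best first, with "score" (0 to 1); they miss things now and then, are a little off and sometimes report something else, mostly with a low value. They report only what shows in the picture. A call takes as long as a camera call.
- vision.masks_of(thing, camera): "pixels" (420x560 bool, what is visible of it) and "extent" ([left, top, right, bottom] in pixels, round what is visible of it).
The state is a dict: "clock": time; "q": joint angles; "qvel": joint speeds; "joint_efforts": joint torques, N m; "tool_pos": TCP position; "ee_rot": TCP orientation; "wrist_force": force on the tool from outside, world axes, zero at the start; "ft_torque": the same for the moment, N m; "gripper_width": finger opening in m.
Only numpy, scipy, OpenCV 4.12 (cv2) and the standard library are available. Lean on these libraries where they do the work, as an engineer would, in place of code of your own. Each camera call takes 0.05 s, during which the arm holds its last target. There are 200 camera calls.

## Working session

There is one attempt and no reset: what is moved stays moved. The work goes in short steps, Python scripts to look and compute and a tool call to move; the robot and the scene stay as the last step left them, time stands still between calls to the robot, and variables do not carry over. Pictures are saved under pics/ and viewed, about 12 in all and at most 16, crops included, and the job is handed in when it is done.

Besides the shell and the picture viewer there is one more tool, called after "Request:" by a JSON object that holds its "op" and its "data", one argument or row to a line. step_arm: Moves the arm, as the interface text tells. Its arguments: {"type":"object","properties":{"commands":{"type":"array"},"squeeze":{"type":"number"}},"required":["commands"]}

```bash
mkdir -p pics; cat > h.py <<'E'
from rig import env, vision
import numpy as np, cv2
def cap(n,save=None):
    c=vision.capture(n)
    if save: cv2.imwrite('pics/'+save,cv2.cvtColor(c['img'],cv2.COLOR_RGB2BGR))
    return c
def K(c): return np.array([[c['fx'],0,c['cx']],[0,c['fy'],c['cy']],[0,0,1.]])
def ray(c,uv,z):
    uv=np.asarray(uv,float).reshape(-1,1,2)
    p=cv2.undistortPoints(uv,K(c),np.array(c['distortion'],float)).reshape(-1,2)
    R=np.array(c['R']);t=np.array(c['t']).ravel()
    d=np.c_[p,np.ones(len(p))]@R; o=-R.T@t
    return o+d*((z-o[2])/d[:,2])[:,None]
def proj(c,X):
    r,_=cv2.Rodrigues(np.array(c['R'],float))
    return cv2.projectPoints(np.asarray(X,float).reshape(-1,1,3),r,np.array(c['t'],float).reshape(3,1),K(c),np.array(c['distortion'],float))[0].reshape(-1,2)
def st():
    s=env.state(); print({k:np.round(s[k],4).tolist() for k in('clock','tool_pos','ee_rot','wrist_force','gripper_width','q')}); return s
E
python3 - <<'E'
from h import *
st()
for n in('top','side'):
    c=cap(n,n+'1.png'); print(n,(-np.array(c['R']).T@np.array(c['t']).ravel()).round(3),c['fx'])
    for th in('mould','rack','lid','blank_red','blank_yellow','blank_green','blank_blue','mug','mallet','sanding_block'):
        for m in vision.masks_of(th,n)[:2]:
            ys,xs=np.nonzero(m['pixels']); (a,b),wh,ang=cv2.minAreaRect(np.c_[xs,ys].astype(np.float32))
            print(th,round(m['score'],2),np.round(m['extent']),[round(v,1) for v in(a,b,*wh,ang)])
E
```

```text
{'clock': 0.0, 'tool_pos': [0.2426, -0.6026, 0.3028], 'ee_rot': [179.9944, 0.1096, -68.0671], 'wrist_force': [0.0159, 0.378, -0.6385], 'gripper_width': 0.0854, 'q': [68.8777, 18.4391, -4.0164, 83.1752, 1.2952, 78.5406, -3.26]}
top [0.09  0.046 1.478] 487.6432278532823
mould 0.87 [172. 176. 248. 228.] [208.1, 201.6, 73.7, 43.3, 7.6]
mould 0.51 [157. 136. 175. 159.] [163.5, 146.5, 25.0, 21.0, 90.0]
rack 0.87 [261. 172. 328. 214.] [294.0, 191.5, 41.0, 68.0, 90.0]
lid 0.72 [343. 188. 417. 232.] [377.0, 208.3, 69.3, 41.1, 2.0]
blank_red 0.73 [213. 185. 238. 198.] [223.6, 190.5, 23.7, 10.2, 6.3]
blank_yellow 0.68 [182. 180. 208. 195.] [194.2, 187.0, 25.3, 9.9, 9.5]
blank_green 0.5 [145. 245. 206. 270.] [174.5, 256.5, 23.0, 53.0, 90.0]
mug 0.7 [158. 133. 176. 159.] [164.0, 147.2, 25.5, 20.2, 74.1]
mallet 0.8 [146. 243. 204. 270.] [174.5, 256.5, 23.0, 53.0, 90.0]
mallet 0.36 [180. 207. 203. 214.] [190.4, 209.1, 25.3, 9.6, 5.2]
sanding_block 0.74 [378. 264. 413. 288.] [393.2, 274.6, 20.4, 35.7, 86.6]
side [1.284 0.311 0.855] 427.37795127401444
mould 0.59 [306. 215. 395. 267.] [348.8, 239.3, 83.1, 38.9, 14.4]
rack 0.69 [212. 209. 293. 256.] [251.5, 230.1, 82.2, 39.2, 11.3]
lid 0.66 [139. 190. 221. 229.] [176.5, 206.5, 75.7, 31.4, 11.3]
lid 0.54 [305. 215. 394. 269.] [347.9, 238.9, 82.7, 39.5, 14.0]
blank_red 0.73 [317. 229. 344. 246.] [329.1, 237.6, 29.6, 13.2, 14.9]
blank_red 0.58 [205. 207. 297. 257.] [252.5, 230.6, 83.7, 38.5, 9.5]
blank_yellow 0.75 [350. 238. 380. 257.] [362.3, 246.0, 29.6, 12.6, 14.9]
blank_green 0.56 [354. 222. 384. 239.] [368.4, 229.1, 29.4, 12.5, 15.3]
mug 0.92 [379. 260. 416. 304.] [398.3, 281.6, 28.2, 40.7, 7.4]
mallet 0.75 [357. 187. 414. 211.] [386.0, 198.0, 24.0, 54.0, 90.0]
mallet 0.31 [346. 236. 383. 255.] [362.6, 246.1, 30.3, 12.7, 14.9]
sanding_block 0.68 [211. 208. 294. 254.] [252.6, 230.3, 80.3, 37.3, 10.6]
sanding_block 0.61 [178. 156. 208. 173.] [191.0, 163.9, 32.1, 16.9, 6.3]
```

```bash
python3 - <<'E'
from h import *
i=cv2.imread('pics/top1.png')[120:300,130:430]
cv2.imwrite('pics/v1.png',cv2.resize(i,None,fx=2.6,fy=2.6,interpolation=cv2.INTER_CUBIC))
c=cap('top')
print(ray(c,[[208.1,201.6],[294,191.5],[377,208.3],[223.6,190.5],[194.2,187],[190.4,209.1],[164,147],[174.5,256],[393,274.6]],0.03).round(3))
E
```

```text
[[ 0.415  0.265  0.03 ]
 [ 0.457  0.003  0.03 ]
 [ 0.413 -0.252  0.03 ]
 [ 0.452  0.219  0.03 ]
 [ 0.46   0.311  0.03 ]
 [ 0.39   0.317  0.03 ]
 [ 0.587  0.416  0.03 ]
 [ 0.245  0.355  0.03 ]
 [ 0.212 -0.3    0.03 ]]
```

View pics/v1.png

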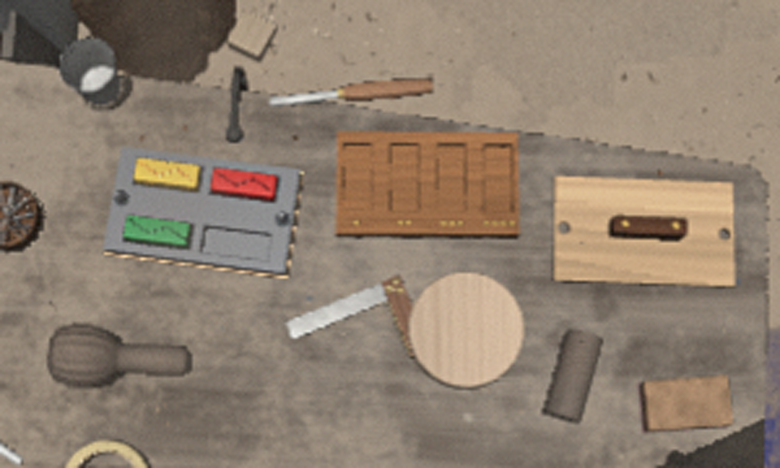

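View 1: yellow at about crop (167,172), red (244,183), green (157,231), and the fourth cavity is empty, so there's no blue. The rack studs read 1 to 4 from left to right. The lid is on the right at crop (645,230). Next I move over the lid for a close look.

Request:
{"op": "step_arm", "data": {
  "commands": [
    {"tx":0.02,"ty":0.035,"wz":0.11,"claw":0.055},
    {"tx":0.04,"ty":0.07,"wz":0.22,"claw":0.055},
    {"tx":0.06,"ty":0.105,"wz":0.33,"claw":0.055},
    {"tx":0.08,"ty":0.14,"wz":0.45,"claw":0.055},
    {"tx":0.1,"ty":0.175,"wz":0.57,"claw":0.055},
    {"tx":0.12,"ty":0.21,"wz":0.69,"claw":0.055},
    {"tx":0.14,"ty":0.245,"wz":0.81,"claw":0.055},
    {"tx":0.15,"ty":0.28,"wz":0.93,"claw":0.055},
    {"tx":0.16,"ty":0.315,"wz":1.05,"claw":0.055},
    {"tx":0.165,"ty":0.35,"wz":1.15,"claw":0.055}
  ],
  "squeeze": 40
}}

```text
invalid input
```

```bash
python3 - <<'E'
from h import *
st()
c=cap('wrist','w1.png'); R=np.array(c['R']); print((-R.T@np.array(c['t']).ravel()).round(3),R.round(2).tolist())
print(proj(c,[[.413,-.252,.03]]))
for m in vision.masks_of('lid','wrist'): print(m['score'],m['extent'])
E
```

```text
{'clock': 1.15, 'tool_pos': [0.2428, -0.603, 0.304], 'ee_rot': [179.9956, -0.0056, -68.0629], 'wrist_force': [-0.6584, -1.0524, -0.1419], 'gripper_width': 0.0854, 'q': [68.8747, 18.3913, -4.0168, 83.1077, 1.2969, 78.5406, -3.2581]}
[ 0.312 -0.577  0.373] [[0.37, -0.93, 0.0], [-0.89, -0.36, 0.29], [-0.27, -0.11, -0.96]]
[[ -72.62732918 -201.77508799]]
```

View pics/w1.png

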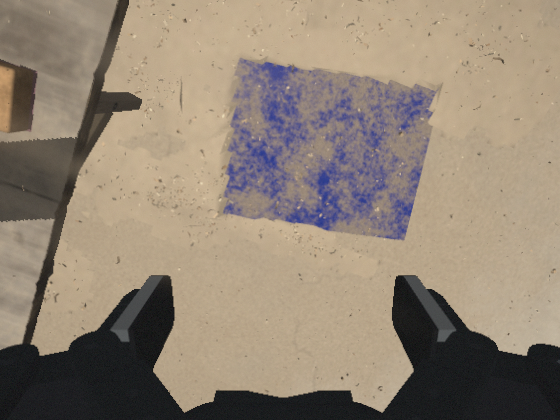

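View 2: the wrist camera sees only the floor patch and the fingers at (140,330) and (430,330). The move was refused, so I'll send all keys in every row.

Request:
{"op": "step_arm", "data": {
  "commands": [
    {"tx":0.02,"ty":0.035,"tz":0,"wx":0,"wy":0,"wz":0.11,"claw":0.055},
    {"tx":0.04,"ty":0.07,"tz":0,"wx":0,"wy":0,"wz":0.22,"claw":0.055},
    {"tx":0.06,"ty":0.105,"tz":0,"wx":0,"wy":0,"wz":0.33,"claw":0.055},
    {"tx":0.08,"ty":0.14,"tz":0,"wx":0,"wy":0,"wz":0.45,"claw":0.055},
    {"tx":0.1,"ty":0.175,"tz":0,"wx":0,"wy":0,"wz":0.57,"claw":0.055},
    {"tx":0.12,"ty":0.21,"tz":0,"wx":0,"wy":0,"wz":0.69,"claw":0.055},
    {"tx":0.14,"ty":0.245,"tz":0,"wx":0,"wy":0,"wz":0.81,"claw":0.055},
    {"tx":0.15,"ty":0.28,"tz":0,"wx":0,"wy":0,"wz":0.93,"claw":0.055},
    {"tx":0.16,"ty":0.315,"tz":0,"wx":0,"wy":0,"wz":1.05,"claw":0.055},
    {"tx":0.165,"ty":0.33,"tz":0,"wx":0,"wy":0,"wz":1.15,"claw":0.055}
  ],
  "squeeze": 40
}}

```text
clock: 2.08
tool_pos: [0.4096, -0.2675, 0.3044]
ee_rot: [-179.9, -0.0, -1.5]
wrist_force: [-0.1, 0.6, 0.8]
gripper_width: 0.0552
```

```bash
python3 - <<'E'
from h import *
st()
c=cap('wrist','w2.png'); R=np.array(c['R']); print((-R.T@np.array(c['t']).ravel()).round(3))
print(proj(c,[[.413,-.252,.03]]))
for th in ('lid','lid_grip'):
  for m in vision.masks_of(th,'wrist'): print(th,m['score'],m['extent'])
E
```

```text
{'clock': 2.0833, 'tool_pos': [0.4096, -0.2675, 0.3044], 'ee_rot': [-179.9465, -0.0495, -1.478], 'wrist_force': [-0.144, 0.5505, 0.8302], 'gripper_width': 0.0552, 'q': [53.5296, -0.3655, -23.2019, 104.5095, -0.2215, 75.8089, 28.9044]}
[ 0.412 -0.195  0.374]
[[285.29300355 159.89543653]]
lid 0.98 [218.1, 42.7, 358.3, 266.3]
lid_grip 0.72 [217.6, 42.2, 358.1, 266.3]
```

View pics/w2.png

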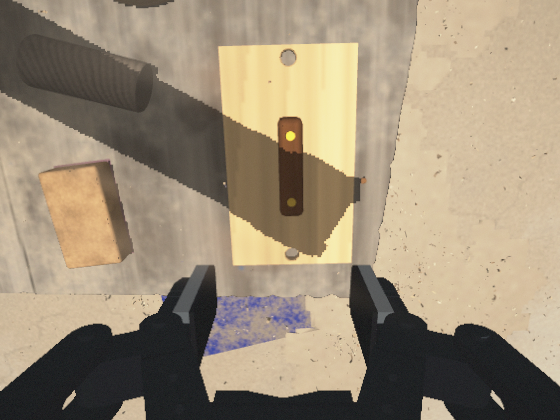

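View 3: the lid lies with its handle along y. The handle is centred at about pixel (291,167) and the holes at (288,57) and (292,254). Rack next.

Request:
{"op": "step_arm", "data": {
  "commands": [
    {"tx":0.005,"ty":0.035,"tz":0,"wx":0,"wy":0,"wz":0,"claw":0.055},
    {"tx":0.01,"ty":0.07,"tz":0,"wx":0,"wy":0,"wz":0,"claw":0.055},
    {"tx":0.02,"ty":0.105,"tz":0,"wx":0,"wy":0,"wz":0,"claw":0.055},
    {"tx":0.035,"ty":0.14,"tz":0,"wx":0,"wy":0,"wz":0,"claw":0.055},
    {"tx":0.045,"ty":0.175,"tz":0,"wx":0,"wy":0,"wz":0,"claw":0.055},
    {"tx":0.05,"ty":0.2,"tz":0,"wx":0,"wy":0,"wz":0,"claw":0.055},
    {"tx":0.05,"ty":0.2,"tz":0,"wx":0,"wy":0,"wz":0,"claw":0.055}
  ]
}}

```text
clock: 2.82
tool_pos: [0.4596, -0.0672, 0.3049]
ee_rot: [-180.0, -0.1, -1.8]
wrist_force: [0.5, 0.4, 1.2]
gripper_width: 0.0553
```

```bash
python3 - <<'E'
from h import *
st()
c=cap('wrist','w3.png')
for m in vision.masks_of('rack','wrist')[:1]:
    print(m['score'],m['extent']); cs,_=cv2.findContours(m['pixels'].astype(np.uint8),0,2); k=max(cs,key=cv2.contourArea)
    p=cv2.approxPolyDP(k,6,True).reshape(-1,2); print(p.tolist(),ray(c,p,.024).round(4).tolist())
E
```

```text
{'clock': 2.8167, 'tool_pos': [0.4596, -0.0672, 0.3049], 'ee_rot': [-179.974, -0.1175, -1.7688], 'wrist_force': [0.4754, 0.3913, 1.1867], 'gripper_width': 0.0553, 'q': [42.9004, -3.7533, -35.9053, 107.0889, -2.3068, 75.8491, 5.8446]}
0.95 [202.3, 1.0, 352.3, 217.4]
[[204, 0], [227, 216], [352, 209], [352, 0]] [[0.3994, 0.0839, 0.024], [0.4048, -0.1062, 0.024], [0.5269, -0.1029, 0.024], [0.5231, 0.0801, 0.024]]
```

View pics/w3.png

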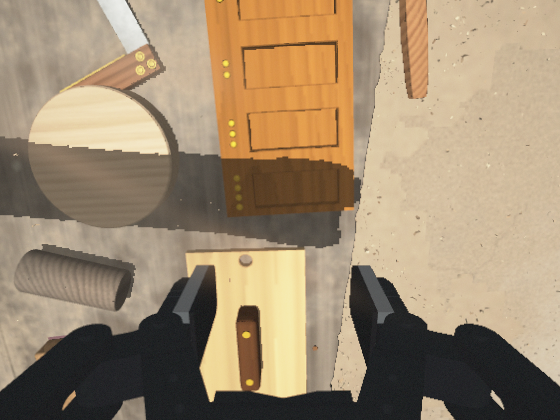

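Request:
{"op": "step_arm", "data": {
  "commands": [
    {"tx":-0.01,"ty":0.035,"tz":0,"wx":0,"wy":0,"wz":0,"claw":0.055},
    {"tx":-0.02,"ty":0.07,"tz":0,"wx":0,"wy":0,"wz":0,"claw":0.055},
    {"tx":-0.03,"ty":0.105,"tz":0,"wx":0,"wy":0,"wz":-0.03,"claw":0.055},
    {"tx":-0.04,"ty":0.14,"tz":0,"wx":0,"wy":0,"wz":-0.06,"claw":0.055},
    {"tx":-0.04,"ty":0.175,"tz":0,"wx":0,"wy":0,"wz":-0.08,"claw":0.055},
    {"tx":-0.04,"ty":0.21,"tz":0,"wx":0,"wy":0,"wz":-0.08,"claw":0.055},
    {"tx":-0.04,"ty":0.245,"tz":0,"wx":0,"wy":0,"wz":-0.08,"claw":0.055},
    {"tx":-0.04,"ty":0.26,"tz":0,"wx":0,"wy":0,"wz":-0.08,"claw":0.055},
    {"tx":-0.04,"ty":0.26,"tz":0,"wx":0,"wy":0,"wz":-0.08,"claw":0.055}
  ]
}}

```text
clock: 3.67
tool_pos: [0.419, 0.1893, 0.3051]
ee_rot: [180.0, -0.1, -6.6]
wrist_force: [-0.0, 0.2, 0.3]
gripper_width: 0.0548
```

```bash
python3 - <<'E'
from h import *
st()
c=cap('wrist','w4.png')
for th,z in(('mould',.024),('blank_red',.04),('blank_yellow',.04),('blank_green',.04),('blank_blue',.04)):
  for m in vision.masks_of(th,'wrist')[:1]:
    cs,_=cv2.findContours(m['pixels'].astype(np.uint8),0,2); k=max(cs,key=cv2.contourArea)
    b=cv2.boxPoints(cv2.minAreaRect(k)); w=ray(c,b,z)
    print(th,m['score'],b.round().tolist(),w.round(4)[:,:2].tolist(),'ctr',w.mean(0).round(4))
E
```

```text
{'clock': 3.6667, 'tool_pos': [0.419, 0.1893, 0.3051], 'ee_rot': [179.9954, -0.0826, -6.5914], 'wrist_force': [-0.0267, 0.2003, 0.3453], 'gripper_width': 0.0548, 'q': [32.6263, -5.6241, -56.065, 107.1233, -4.7604, 76.0003, -28.7535]}
mould 0.93 [[198.0, 0.0], [347.0, 0.0], [347.0, 205.0], [198.0, 205.0]] [[0.3666, 0.3454], [0.4905, 0.331], [0.4784, 0.1525], [0.3349, 0.1692]] ctr [0.4176 0.2495 0.024 ]
blank_red 0.64 [[297.0, 183.0], [298.0, 96.0], [331.0, 97.0], [330.0, 183.0]] [[0.4319, 0.1839], [0.4411, 0.2585], [0.469, 0.2548], [0.4616, 0.1799]] ctr [0.4509 0.2193 0.04  ]
blank_yellow 0.56 [[296.0, 0.0], [333.0, 0.0], [333.0, 79.0], [296.0, 79.0]] [[0.4471, 0.3324], [0.4765, 0.3291], [0.4717, 0.2692], [0.4408, 0.2728]] ctr [0.459  0.3009 0.04  ]
blank_green 0.93 [[212.0, 0.0], [250.0, -1.0], [251.0, 80.0], [214.0, 80.0]] [[0.3804, 0.3402], [0.4105, 0.3372], [0.4035, 0.2765], [0.3717, 0.2796]] ctr [0.3915 0.3084 0.04  ]
```

View pics/w4.png

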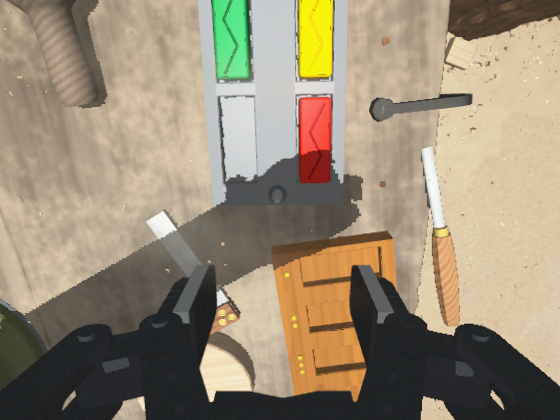

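View 4: the rack, with pockets 2 to 4 clear and the stud counts confirmed. Its near end corners are at (227,216) and (352,209).
View 5: red at (314,140), yellow at (315,40), green at (232,40), fourth cavity empty. I'll pick red first.

Request:
{"op": "step_arm", "data": {
  "commands": [
    {"tx":0.016,"ty":0.015,"tz":-0.02,"wx":0,"wy":0,"wz":0,"claw":0.055},
    {"tx":0.032,"ty":0.03,"tz":-0.05,"wx":0,"wy":0,"wz":0,"claw":0.055},
    {"tx":0.032,"ty":0.03,"tz":-0.09,"wx":0,"wy":0,"wz":0,"claw":0.055},
    {"tx":0.032,"ty":0.03,"tz":-0.13,"wx":0,"wy":0,"wz":0,"claw":0.055},
    {"tx":0.032,"ty":0.03,"tz":-0.15,"wx":0,"wy":0,"wz":0,"claw":0.055},
    {"tx":0.032,"ty":0.03,"tz":-0.15,"wx":0,"wy":0,"wz":0,"claw":0.055}
  ]
}}

```text
clock: 4.47
tool_pos: [0.4486, 0.2124, 0.1495]
ee_rot: [179.7, 0.5, -7.0]
wrist_force: [-0.5, -0.9, -0.8]
gripper_width: 0.0549
```

```bash
python3 - <<'E'
from h import *
st()
c=cap('wrist','w5.png')
for th,z in(('blank_red',.04),):
  for m in vision.masks_of(th,'wrist')[:1]:
    cs,_=cv2.findContours(m['pixels'].astype(np.uint8),0,2); k=max(cs,key=cv2.contourArea)
    b=cv2.boxPoints(cv2.minAreaRect(k)); w=ray(c,b,z)
    print(th,m['score'],b.round().tolist(),w.round(4)[:,:2].tolist(),'ctr',w.mean(0).round(4))
E
```

```text
{'clock': 4.4667, 'tool_pos': [0.4486, 0.2124, 0.1495], 'ee_rot': [179.6501, 0.489, -7.0266], 'wrist_force': [-0.4502, -0.9361, -0.7847], 'gripper_width': 0.0549, 'q': [24.3042, 16.0431, -58.1702, 112.7651, 15.6504, 60.1708, -47.9402]}
blank_red 0.95 [[259.0, 147.0], [315.0, 147.0], [315.0, 293.0], [259.0, 293.0]] [[0.443, 0.262], [0.4692, 0.2588], [0.4617, 0.1816], [0.432, 0.1851]] ctr [0.4515 0.2219 0.04  ]
```

View pics/w5.png

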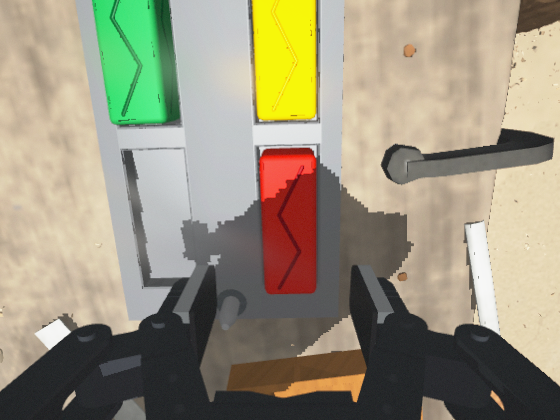

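View 6: red is between the fingers, at cols 259 to 315, rows 147 to 293. I'll go down and grip.

Request:
{"op": "step_arm", "data": {
  "commands": [
    {"tx":0.0025,"ty":0.008,"tz":-0.01,"wx":0.006,"wy":-0.008,"wz":0.005,"claw":0.055},
    {"tx":0.0025,"ty":0.008,"tz":-0.03,"wx":0.006,"wy":-0.008,"wz":0.005,"claw":0.055},
    {"tx":0.0025,"ty":0.008,"tz":-0.05,"wx":0.006,"wy":-0.008,"wz":0.005,"claw":0.055},
    {"tx":0.0025,"ty":0.008,"tz":-0.0505,"wx":0.006,"wy":-0.008,"wz":0.005,"claw":0.055},
    {"tx":0.0025,"ty":0.008,"tz":-0.0505,"wx":0.006,"wy":-0.008,"wz":0.005,"claw":0.02},
    {"tx":0.0025,"ty":0.008,"tz":-0.0505,"wx":0.006,"wy":-0.008,"wz":0.005,"claw":0.02},
    {"tx":0.0025,"ty":0.008,"tz":-0.0505,"wx":0.006,"wy":-0.008,"wz":0.005,"claw":0.02},
    {"tx":0.0025,"ty":0.008,"tz":-0.0505,"wx":0.006,"wy":-0.008,"wz":0.005,"claw":0.02}
  ],
  "squeeze": 50
}}

```text
clock: 5.23
tool_pos: [0.4535, 0.2233, 0.1062]
ee_rot: [-179.8, -0.4, -6.7]
wrist_force: [-5.1, -0.6, 8.0]
gripper_width: 0.0264
```

```bash
python3 - <<'E'
from h import *
st(); c=cap('wrist','w6.png'); st()
E
```

```text
{'clock': 5.2333, 'tool_pos': [0.4535, 0.2233, 0.1062], 'ee_rot': [-179.7972, -0.3883, -6.691], 'wrist_force': [-5.1392, -0.6083, 7.9943], 'gripper_width': 0.0264, 'q': [20.1627, 20.7728, -55.604, 114.181, 21.0127, 55.1473, -52.5652]}
{'clock': 5.2833, 'tool_pos': [0.4535, 0.2233, 0.1062], 'ee_rot': [-179.7954, -0.3914, -6.6923], 'wrist_force': [-6.0316, -1.032, 7.767], 'gripper_width': 0.0262, 'q': [20.166, 20.7716, -55.6053, 114.1846, 21.0142, 55.1415, -52.5664]}
```

View pics/w6.png

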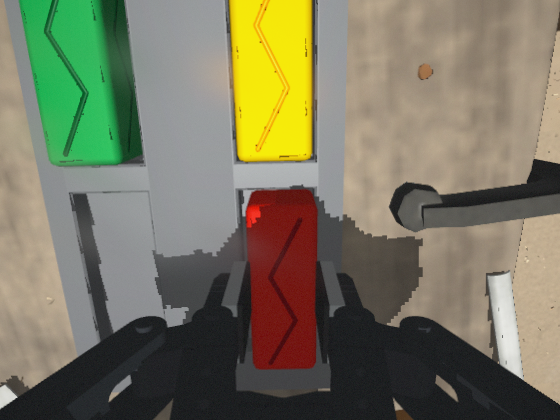

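View 7: the red blank is held between the pads at rows 190 to 370. The tips just touch the mould top (8 N), so next time I'll grip with the TCP about 2 mm higher. Lifting and turning towards the rack.

Request:
{"op": "step_arm", "data": {
  "commands": [
    {"tx":0,"ty":0,"tz":0.01,"wx":0,"wy":0,"wz":0,"claw":0.02},
    {"tx":0,"ty":0,"tz":0.04,"wx":0,"wy":0,"wz":0,"claw":0.02},
    {"tx":0,"ty":0,"tz":0.08,"wx":0,"wy":0,"wz":0,"claw":0.02},
    {"tx":0,"ty":-0.01,"tz":0.09,"wx":0,"wy":0,"wz":0.12,"claw":0.02},
    {"tx":0,"ty":-0.02,"tz":0.09,"wx":0,"wy":0,"wz":0.24,"claw":0.02},
    {"tx":0,"ty":-0.03,"tz":0.09,"wx":0,"wy":0,"wz":0.36,"claw":0.02},
    {"tx":0,"ty":-0.04,"tz":0.09,"wx":0,"wy":0,"wz":0.48,"claw":0.02},
    {"tx":0,"ty":-0.05,"tz":0.09,"wx":0,"wy":0,"wz":0.6,"claw":0.02},
    {"tx":0,"ty":-0.06,"tz":0.09,"wx":0,"wy":0,"wz":0.72,"claw":0.02},
    {"tx":0,"ty":-0.07,"tz":0.09,"wx":0,"wy":0,"wz":0.84,"claw":0.02}
  ],
  "squeeze": 60
}}

```text
clock: 6.12
tool_pos: [0.4543, 0.1532, 0.198]
ee_rot: [-180.0, -0.5, 41.8]
wrist_force: [-1.2, 0.3, -0.6]
gripper_width: 0.0256
```

Request:
{"op": "step_arm", "data": {
  "commands": [
    {"tx":0.001,"ty":-0.01,"tz":0,"wx":-0.006,"wy":0.006,"wz":0.12,"claw":0.02},
    {"tx":0.002,"ty":-0.02,"tz":0,"wx":-0.006,"wy":0.006,"wz":0.24,"claw":0.02},
    {"tx":0.003,"ty":-0.03,"tz":0,"wx":-0.006,"wy":0.006,"wz":0.36,"claw":0.02},
    {"tx":0.004,"ty":-0.04,"tz":0,"wx":-0.006,"wy":0.006,"wz":0.48,"claw":0.02},
    {"tx":0.005,"ty":-0.05,"tz":0,"wx":-0.006,"wy":0.006,"wz":0.6,"claw":0.02},
    {"tx":0.006,"ty":-0.06,"tz":0,"wx":-0.006,"wy":0.006,"wz":0.72,"claw":0.02},
    {"tx":0.0065,"ty":-0.066,"tz":0,"wx":-0.006,"wy":0.006,"wz":0.84,"claw":0.02},
    {"tx":0.0065,"ty":-0.066,"tz":0,"wx":-0.006,"wy":0.006,"wz":0.867,"claw":0.02},
    {"tx":0.0065,"ty":-0.066,"tz":0,"wx":-0.006,"wy":0.006,"wz":0.867,"claw":0.02}
  ]
}}

```text
clock: 6.87
tool_pos: [0.4616, 0.0867, 0.1995]
ee_rot: [-179.9, 0.0, 91.4]
wrist_force: [0.2, 0.1, -0.9]
gripper_width: 0.0257
```

```bash
python3 - <<'E'
from h import *
s=st()
c=cap('wrist','w7.png'); print((-np.array(c['R']).T@np.array(c['t']).ravel()).round(3))
# draw rack prediction
C=np.array([.463,.0034]);a=.026
X=lambda x,y,z:[C[0]+x*np.cos(a)-y*np.sin(a),C[1]+x*np.sin(a)+y*np.cos(a),z]
i=cv2.imread('pics/w7.png')
for y0 in(.084,.028,-.028,-.084):
    q=proj(c,[X(sx*.041,y0+sy*.017,.024) for sx,sy in((-1,-1),(1,-1),(1,1),(-1,1))])
    cv2.polylines(i,[q.round().astype(int)],True,(255,0,255),1)
for p in [(-.062,.108),(-.062,-.108)]: print(proj(c,[X(*p,.024)]))
cv2.imwrite('pics/v7.png',i)
E
```

```text
{'clock': 6.8667, 'tool_pos': [0.4616, 0.0867, 0.1995], 'ee_rot': [-179.9121, 0.0133, 91.4322], 'wrist_force': [0.1982, 0.0851, -0.8518], 'gripper_width': 0.0257, 'q': [57.7196, 9.9347, -75.3264, 113.4512, 10.6445, 64.4864, 69.3958]}
[0.387 0.083 0.269]
[[324.87317652 114.20127169]]
[[-12.55713981 115.93855422]]
```

View pics/v7.png

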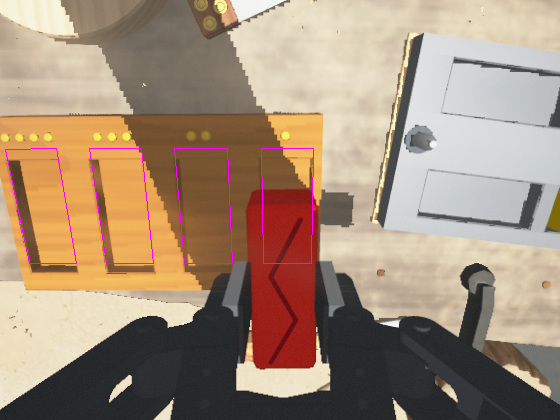

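View 8: the rack's outer edges match my estimate, but the pockets sit further towards +x than the overlay, with their stud-side ends at row ~158 against 149 predicted. I'll rectify both pictures into the rack frame to measure that.

```bash
cat >> h.py <<'E'
def rect(f,c,C,a,z,xr,yr,s):
    # top-down view: col = y descending, row = x descending
    ys=np.arange(yr[1],yr[0],-1/s/1000); xs=np.arange(xr[1],xr[0],-1/s/1000)
    Y,X=np.meshgrid(ys,xs); P=np.c_[(C[0]+X*np.cos(a)-Y*np.sin(a)).ravel(),(C[1]+X*np.sin(a)+Y*np.cos(a)).ravel(),np.full(X.size,z)]
    q=proj(c,P).astype(np.float32).reshape(*X.shape,2)
    im=cv2.remap(cv2.imread(f),q[...,0],q[...,1],cv2.INTER_LINEAR)
    for g in np.arange(-.12,.121,.01):
        k=int((xr[1]-g)*1000*s)
        if 0<k<im.shape[0]: cv2.line(im,(0,k),(12 if abs(g)>1e-6 else 30,k),(0,0,255),1)
        k=int((yr[1]-g)*1000*s)
        if 0<k<im.shape[1]: cv2.line(im,(k,0),(k,12 if abs(g)>1e-6 else 30),(0,0,255),1)
    return im
E
cat > cam.py <<'E'
E
python3 - <<'E'
from h import *
c=cap('wrist')
# w7 same pose as now; for w3 rebuild the camera from the rigid tool->camera transform
from scipy.spatial.transform import Rotation as Ro
def T(R,t): M=np.eye(4);M[:3,:3]=R;M[:3,3]=t;return M
s=env.state()
W=T(Ro.from_euler('xyz',s['ee_rot'],degrees=True).as_matrix(),s['tool_pos'])
M=T(c['R'],np.array(c['t']).ravel())@W
W3=T(Ro.from_euler('xyz',[-179.974,-.1175,-1.7688],degrees=True).as_matrix(),[.4596,-.0672,.3049])
E3=M@np.linalg.inv(W3); c3=dict(c,R=E3[:3,:3],t=E3[:3,3])
C=[.463,.0034];a=.026
A=rect('pics/w3.png',c3,C,a,.024,(-.07,.07),(-.115,.115),3.2)
B=rect('pics/w7.png',c,C,a,.024,(-.07,.07),(-.115,.115),3.2)
o=np.vstack([A[:,:736],B[:,:736]]); o=cv2.resize(o,None,fx=.66,fy=.66,interpolation=cv2.INTER_AREA) if o.shape[0]>1000 else o
print(o.shape); cv2.imwrite('pics/r1.png',cv2.resize(o,(490,596)) if o.shape[0]>600 else o)
E
```

```text
(898, 736, 3)
```

View pics/r1.png

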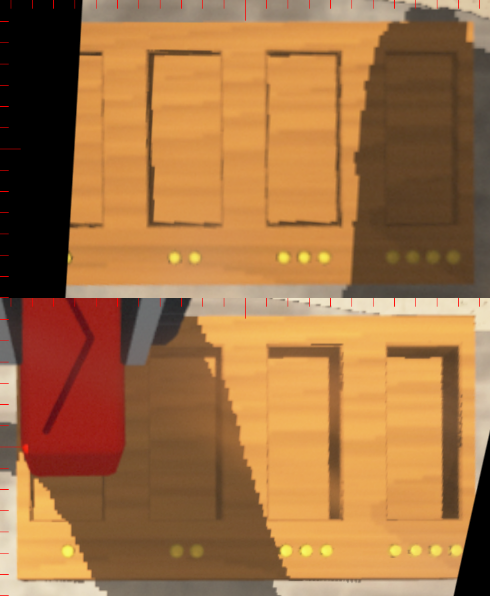

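View 9: the stud counts and the pocket y positions agree to within 0.5 mm. The pockets are centred about +5 to +7 mm in x from my rack centre. Next I check where the blank sits in the hand.

```bash
python3 - <<'E'
from h import *
c=cap('wrist')
i=cv2.imread('pics/w7.png')
print(i[185:215:2,283].tolist(), i[360:374:2,283].tolist())
print(i[320,[244,247,250,253,256,260,280,300,306,310,314,318]].tolist())
for r in(190,200,204,208,366,368): print(r,ray(c,[[283,r]],.133).round(4))
print(proj(c,[[.4616,.0867,.133],[.4236,.0867,.133],[.4996,.0867,.133]]).round(1))
E
```

```text
[[50, 84, 124], [52, 85, 125], [37, 58, 126], [20, 31, 127], [16, 30, 127], [25, 31, 128], [20, 30, 128], [26, 33, 130], [17, 25, 128], [26, 31, 136], [24, 33, 149], [19, 23, 153], [16, 25, 155], [30, 34, 158], [26, 33, 158]] [[25, 29, 154], [29, 33, 156], [27, 29, 154], [21, 27, 152], [123, 145, 190], [201, 228, 239], [196, 226, 238]]
[[38, 39, 38], [38, 37, 35], [159, 189, 210], [28, 34, 148], [28, 30, 154], [27, 31, 156], [23, 25, 154], [26, 35, 157], [24, 37, 156], [24, 30, 155], [29, 34, 148], [39, 39, 37]]
190 [[0.4207 0.0845 0.133 ]]
200 [[0.4245 0.0846 0.133 ]]
204 [[0.4261 0.0846 0.133 ]]
208 [[0.4276 0.0846 0.133 ]]
366 [[0.4989 0.0864 0.133 ]]
368 [[0.5    0.0864 0.133 ]]
[[286.  288.9]
 [288.8 197.7]
 [283.7 367.3]]
```

Request:
{"op": "step_arm", "data": {
  "commands": [
    {"tx":0.004,"ty":0.0015,"tz":-0.015,"wx":0,"wy":0,"wz":0,"claw":0.02},
    {"tx":0.004,"ty":0.0015,"tz":-0.035,"wx":0,"wy":0,"wz":0,"claw":0.02},
    {"tx":0.004,"ty":0.0015,"tz":-0.055,"wx":0,"wy":0,"wz":0,"claw":0.02},
    {"tx":0.004,"ty":0.0015,"tz":-0.07,"wx":0,"wy":0,"wz":0,"claw":0.02},
    {"tx":0.004,"ty":0.0015,"tz":-0.078,"wx":0,"wy":0,"wz":0,"claw":0.02},
    {"tx":0.004,"ty":0.0015,"tz":-0.085,"wx":0,"wy":0,"wz":0,"claw":0.02},
    {"tx":0.004,"ty":0.0015,"tz":-0.085,"wx":0,"wy":0,"wz":0,"claw":0.02}
  ]
}}

```text
clock: 7.6
tool_pos: [0.4648, 0.0891, 0.1133]
ee_rot: [-179.8, -0.0, 91.4]
wrist_force: [0.0, 0.4, -0.4]
gripper_width: 0.026
```

No contact with the blank 5 mm inside the rim, so it has entered the pocket. Lowering, releasing and lifting.

Request:
{"op": "step_arm", "data": {
  "commands": [
    {"tx":0,"ty":0,"tz":-0.003,"wx":0,"wy":0,"wz":0,"claw":0.02},
    {"tx":0,"ty":0,"tz":-0.006,"wx":0,"wy":0,"wz":0,"claw":0.02},
    {"tx":0,"ty":0,"tz":-0.0065,"wx":0,"wy":0,"wz":0,"claw":0.02},
    {"tx":0,"ty":0,"tz":-0.0065,"wx":0,"wy":0,"wz":0,"claw":0.045},
    {"tx":0,"ty":0,"tz":-0.0065,"wx":0,"wy":0,"wz":0,"claw":0.045},
    {"tx":0,"ty":0,"tz":-0.005,"wx":0,"wy":0,"wz":0,"claw":0.045},
    {"tx":0,"ty":0,"tz":0.03,"wx":0,"wy":0,"wz":0,"claw":0.045},
    {"tx":0,"ty":0,"tz":0.07,"wx":0,"wy":0,"wz":0,"claw":0.045},
    {"tx":0,"ty":0,"tz":0.1,"wx":0,"wy":0,"wz":0,"claw":0.045},
    {"tx":0,"ty":0,"tz":0.1,"wx":0,"wy":0,"wz":0,"claw":0.045}
  ]
}}

```text
clock: 8.43
tool_pos: [0.4681, 0.0906, 0.2189]
ee_rot: [179.6, 0.1, 91.5]
wrist_force: [0.8, -0.1, 0.4]
gripper_width: 0.0449
```

```bash
cat >> h.py <<'E'
RC=[.463,.0034];RA=.026
def blanks(names,cam='wrist',z=.04):
    c=cap(cam,None); out={}
    for th in names:
      for m in vision.masks_of(th,cam)[:1]:
        k=max(cv2.findContours(m['pixels'].astype(np.uint8),0,2)[0],key=cv2.contourArea)
        w=ray(c,k.reshape(-1,2)+0.0,z)[:,:2]
        r=cv2.minAreaRect((w*1000).astype(np.float32)); b=cv2.boxPoints(r)
        e=max(((b[1]-b[0]),(b[2]-b[1])),key=np.linalg.norm)
        print(th,round(m['score'],2),np.round(m['extent']),'ctr mm',np.round(r[0],1),'size',np.round(r[1],1),'long-axis deg',round(np.degrees(np.arctan2(e[1],e[0]))%180,1))
    return c
E
python3 - <<'E'
from h import *
st(); c=blanks(['blank_red','rack']); cv2.imwrite('pics/w8.png',c['img'][...,::-1])
E
```

```text
{'clock': 8.4333, 'tool_pos': [0.4681, 0.0906, 0.2189], 'ee_rot': [179.6481, 0.0618, 91.4647], 'wrist_force': [0.789, -0.1186, 0.3555], 'gripper_width': 0.0449, 'q': [58.0792, 8.5734, -75.6053, 111.5826, 9.2491, 66.2238, 70.3857]}
blank_red 0.69 [259. 144. 300. 253.] ctr mm [465.3  86.8] size [77.7 27.8] long-axis deg 2.5
rack 0.59 [  0. 101. 314. 271.] ctr mm [458.7   7.8] size [118.5 204.3] long-axis deg 91.7
```

View pics/w8.png

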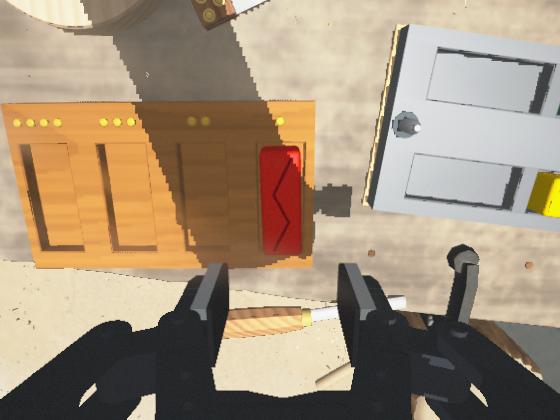

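View 10: red sits home in pocket 1 and has been let go. The yellow blank shows at the right edge (550,195). Back to the mould.

Request:
{"op": "step_arm", "data": {
  "commands": [
    {"tx":0,"ty":0.014,"tz":0.005,"wx":0,"wy":0,"wz":-0.12,"claw":0.055},
    {"tx":0,"ty":0.028,"tz":0.01,"wx":0,"wy":0,"wz":-0.24,"claw":0.055},
    {"tx":0,"ty":0.042,"tz":0.01,"wx":0,"wy":0,"wz":-0.36,"claw":0.055},
    {"tx":0,"ty":0.056,"tz":0.01,"wx":0,"wy":0,"wz":-0.48,"claw":0.055},
    {"tx":0,"ty":0.07,"tz":0.01,"wx":0,"wy":0,"wz":-0.6,"claw":0.055},
    {"tx":0,"ty":0.084,"tz":0.01,"wx":0,"wy":0,"wz":-0.72,"claw":0.055},
    {"tx":0,"ty":0.098,"tz":0.01,"wx":0,"wy":0,"wz":-0.84,"claw":0.055},
    {"tx":0,"ty":0.112,"tz":0.01,"wx":0,"wy":0,"wz":-0.96,"claw":0.055},
    {"tx":0,"ty":0.126,"tz":0.01,"wx":0,"wy":0,"wz":-1.08,"claw":0.055},
    {"tx":0,"ty":0.14,"tz":0.01,"wx":0,"wy":0,"wz":-1.2,"claw":0.055}
  ]
}}

```text
clock: 9.42
tool_pos: [0.4638, 0.229, 0.2214]
ee_rot: [-179.8, 0.3, 22.3]
wrist_force: [0.9, 0.5, 0.2]
gripper_width: 0.0549
```

Request:
{"op": "step_arm", "data": {
  "commands": [
    {"tx":-0.002,"ty":0.014,"tz":0,"wx":0,"wy":0,"wz":-0.12,"claw":0.055},
    {"tx":-0.005,"ty":0.028,"tz":0,"wx":0,"wy":0,"wz":-0.24,"claw":0.055},
    {"tx":-0.007,"ty":0.042,"tz":0,"wx":0,"wy":0,"wz":-0.36,"claw":0.055},
    {"tx":-0.008,"ty":0.05,"tz":0,"wx":0,"wy":0,"wz":-0.48,"claw":0.055},
    {"tx":-0.008,"ty":0.055,"tz":0,"wx":0,"wy":0,"wz":-0.52,"claw":0.055},
    {"tx":-0.008,"ty":0.055,"tz":0,"wx":0,"wy":0,"wz":-0.52,"claw":0.055}
  ]
}}

```text
clock: 9.92
tool_pos: [0.4544, 0.2851, 0.2197]
ee_rot: [-179.8, 0.4, -7.3]
wrist_force: [-0.3, 0.0, 0.4]
gripper_width: 0.0551
```

```bash
python3 - <<'E'
from h import *
st(); c=blanks(['blank_yellow','blank_green']); cv2.imwrite('pics/w9.png',c['img'][...,::-1])
E
```

```text
{'clock': 9.9167, 'tool_pos': [0.4544, 0.2851, 0.2197], 'ee_rot': [-179.8212, 0.4499, -7.3472], 'wrist_force': [-0.2527, 0.0043, 0.3795], 'gripper_width': 0.0551, 'q': [16.106, 15.7935, -57.617, 103.7713, 13.825, 68.3716, -53.0756]}
blank_yellow 0.74 [266. 105. 309. 221.] ctr mm [460.8 311.5] size [75.2 27.5] long-axis deg 84.5
blank_green 0.71 [161. 113. 216. 226.] ctr mm [394.5 317.9] size [75.1 31.5] long-axis deg 84.6
```

Request:
{"op": "step_arm", "data": {
  "commands": [
    {"tx":0.004,"ty":0.013,"tz":-0.02,"wx":0,"wy":-0.007,"wz":0.02,"claw":0.055},
    {"tx":0.0085,"ty":0.0265,"tz":-0.05,"wx":0,"wy":-0.007,"wz":0.02,"claw":0.055},
    {"tx":0.0085,"ty":0.0265,"tz":-0.08,"wx":0,"wy":-0.007,"wz":0.02,"claw":0.055},
    {"tx":0.0085,"ty":0.0265,"tz":-0.1,"wx":0,"wy":-0.007,"wz":0.02,"claw":0.055},
    {"tx":0.0085,"ty":0.0265,"tz":-0.112,"wx":0,"wy":-0.007,"wz":0.02,"claw":0.055},
    {"tx":0.0085,"ty":0.0265,"tz":-0.119,"wx":0,"wy":-0.007,"wz":0.02,"claw":0.055},
    {"tx":0.0085,"ty":0.0265,"tz":-0.119,"wx":0,"wy":-0.007,"wz":0.02,"claw":0.055}
  ]
}}

```text
clock: 10.65
tool_pos: [0.4635, 0.309, 0.1001]
ee_rot: [-179.9, 0.1, -6.2]
wrist_force: [0.1, 0.3, 0.7]
gripper_width: 0.0555
```

Request:
{"op": "step_arm", "data": {
  "commands": [
    {"tx":0,"ty":0.0025,"tz":0,"wx":0,"wy":0,"wz":0,"claw":0.045},
    {"tx":0,"ty":0.0025,"tz":0,"wx":0,"wy":0,"wz":0,"claw":0.02},
    {"tx":0,"ty":0.0025,"tz":0.001,"wx":0,"wy":0,"wz":0,"claw":0.02},
    {"tx":0,"ty":0.0025,"tz":0.002,"wx":0,"wy":0,"wz":0,"claw":0.02},
    {"tx":0,"ty":0.0025,"tz":0.003,"wx":0,"wy":0,"wz":0,"claw":0.02},
    {"tx":0,"ty":0.0025,"tz":0.003,"wx":0,"wy":0,"wz":0,"claw":0.02}
  ],
  "squeeze": 60
}}

```text
clock: 11.15
tool_pos: [0.4628, 0.3119, 0.1035]
ee_rot: [-179.9, 0.1, -6.2]
wrist_force: [-4.5, 1.4, 0.9]
gripper_width: 0.0262
```

Request:
{"op": "step_arm", "data": {
  "commands": [
    {"tx":0,"ty":0,"tz":0.01,"wx":0,"wy":0,"wz":0,"claw":0.02},
    {"tx":0,"ty":0,"tz":0.04,"wx":0,"wy":0,"wz":0,"claw":0.02},
    {"tx":0,"ty":0,"tz":0.08,"wx":0,"wy":0,"wz":0,"claw":0.02},
    {"tx":0,"ty":-0.02,"tz":0.1,"wx":0,"wy":0,"wz":0.12,"claw":0.02},
    {"tx":0,"ty":-0.04,"tz":0.1,"wx":0,"wy":0,"wz":0.24,"claw":0.02},
    {"tx":0,"ty":-0.06,"tz":0.1,"wx":0,"wy":0,"wz":0.36,"claw":0.02},
    {"tx":0,"ty":-0.08,"tz":0.1,"wx":0,"wy":0,"wz":0.48,"claw":0.02},
    {"tx":0,"ty":-0.1,"tz":0.1,"wx":0,"wy":0,"wz":0.6,"claw":0.02},
    {"tx":0,"ty":-0.12,"tz":0.1,"wx":0,"wy":0,"wz":0.72,"claw":0.02},
    {"tx":0,"ty":-0.14,"tz":0.1,"wx":0,"wy":0,"wz":0.84,"claw":0.02}
  ]
}}

```text
clock: 11.98
tool_pos: [0.4638, 0.1704, 0.2045]
ee_rot: [180.0, 0.1, 42.2]
wrist_force: [-0.5, -0.4, -1.2]
gripper_width: 0.0262
```

```bash
python3 - <<'E'
from h import *
st()
E
```

```text
{'clock': 11.9833, 'tool_pos': [0.4638, 0.1704, 0.2045], 'ee_rot': [179.9742, 0.0522, 42.2256], 'wrist_force': [-0.4923, -0.3581, -1.2124], 'gripper_width': 0.0262, 'q': [40.0327, 12.8638, -68.6793, 110.1768, 13.1947, 65.7021, 8.5571]}
```

Request:
{"op": "step_arm", "data": {
  "commands": [
    {"tx":0.001,"ty":-0.02,"tz":0,"wx":0,"wy":0,"wz":0.12,"claw":0.02},
    {"tx":0.001,"ty":-0.04,"tz":0,"wx":0,"wy":0,"wz":0.24,"claw":0.02},
    {"tx":0.002,"ty":-0.06,"tz":0,"wx":0,"wy":0,"wz":0.36,"claw":0.02},
    {"tx":0.003,"ty":-0.08,"tz":0,"wx":0,"wy":0,"wz":0.48,"claw":0.02},
    {"tx":0.004,"ty":-0.1,"tz":0,"wx":0,"wy":0,"wz":0.6,"claw":0.02},
    {"tx":0.004,"ty":-0.12,"tz":0,"wx":0,"wy":0,"wz":0.72,"claw":0.02},
    {"tx":0.004,"ty":-0.138,"tz":0,"wx":0,"wy":0,"wz":0.84,"claw":0.02},
    {"tx":0.004,"ty":-0.138,"tz":0,"wx":0,"wy":0,"wz":0.86,"claw":0.02},
    {"tx":0.004,"ty":-0.138,"tz":0,"wx":0,"wy":0,"wz":0.86,"claw":0.02}
  ]
}}

```text
clock: 12.73
tool_pos: [0.4685, 0.0308, 0.2053]
ee_rot: [179.9, 0.1, 91.3]
wrist_force: [-0.1, 0.3, -1.0]
gripper_width: 0.026
```

```bash
python3 - <<'E'
from h import *
st(); c=cap('wrist','w10.png')
i=cv2.imread('pics/w10.png')
print(''.join('%d:%s '%(r,i[r,283].tolist()) for r in range(180,214,2))); print([ (r,i[r,283].tolist()) for r in range(358,380,2)])
z=.1*0+env.state()['tool_pos'][2]-.1035+.04
for r in(196,200,204,208,362,366,370): print(r,ray(c,[[283,r]],z)[0].round(4))
E
```

```text
{'clock': 12.7333, 'tool_pos': [0.4685, 0.0308, 0.2053], 'ee_rot': [179.8764, 0.1433, 91.2569], 'wrist_force': [-0.1271, 0.3499, -0.9512], 'gripper_width': 0.026, 'q': [65.5758, 8.8344, -75.9031, 113.2255, 9.6516, 64.8214, 76.9691]}
180:[48, 81, 116] 182:[45, 80, 116] 184:[46, 82, 117] 186:[10, 114, 135] 188:[10, 120, 140] 190:[10, 116, 137] 192:[10, 117, 140] 194:[10, 120, 141] 196:[10, 119, 142] 198:[10, 118, 141] 200:[10, 128, 152] 202:[10, 140, 166] 204:[10, 139, 168] 206:[10, 142, 169] 208:[10, 145, 172] 210:[10, 144, 172] 212:[10, 145, 172] 
[(358, [10, 143, 171]), (360, [10, 140, 169]), (362, [10, 143, 170]), (364, [10, 141, 168]), (366, [10, 140, 169]), (368, [10, 138, 165]), (370, [120, 171, 195]), (372, [197, 226, 238]), (374, [197, 226, 238]), (376, [202, 228, 240]), (378, [199, 227, 238])]
196 [0.4297 0.028  0.1417]
200 [0.4312 0.028  0.1417]
204 [0.4328 0.028  0.1417]
208 [0.4343 0.0281 0.1417]
362 [0.5024 0.0295 0.1417]
366 [0.5044 0.0296 0.1417]
370 [0.5065 0.0296 0.1417]
```

View pics/w10.png

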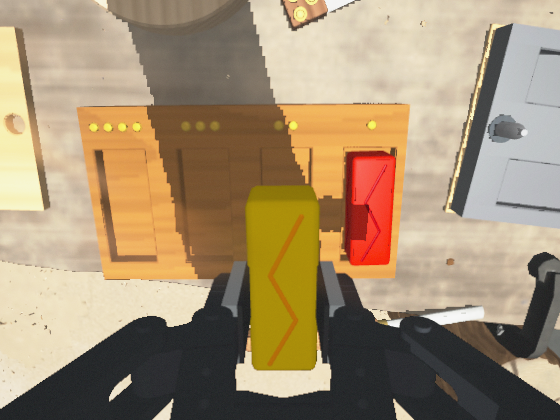

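View 11: yellow is held, red is still home in pocket 1, and pocket 2 is just below at (285,170). Lowering.

Request:
{"op": "step_arm", "data": {
  "commands": [
    {"tx":0,"ty":0.001,"tz":-0.015,"wx":0,"wy":0,"wz":0,"claw":0.02},
    {"tx":0,"ty":0.001,"tz":-0.035,"wx":0,"wy":0,"wz":0,"claw":0.02},
    {"tx":0,"ty":0.001,"tz":-0.055,"wx":0,"wy":0,"wz":0,"claw":0.02},
    {"tx":0,"ty":0.001,"tz":-0.075,"wx":0,"wy":0,"wz":0,"claw":0.02},
    {"tx":0,"ty":0.001,"tz":-0.086,"wx":0,"wy":0,"wz":0,"claw":0.02},
    {"tx":0,"ty":0.001,"tz":-0.094,"wx":0,"wy":0,"wz":0,"claw":0.02},
    {"tx":0,"ty":0.001,"tz":-0.094,"wx":0,"wy":0,"wz":0,"claw":0.02}
  ]
}}

```text
clock: 13.37
tool_pos: [0.4678, 0.034, 0.1104]
ee_rot: [180.0, 0.1, 91.4]
wrist_force: [-0.5, 0.7, -1.5]
gripper_width: 0.0261
```

Request:
{"op": "step_arm", "data": {
  "commands": [
    {"tx":0,"ty":-0.0015,"tz":-0.002,"wx":0,"wy":0,"wz":0,"claw":0.02},
    {"tx":0,"ty":-0.0015,"tz":-0.0055,"wx":0,"wy":0,"wz":0,"claw":0.02},
    {"tx":0,"ty":-0.0015,"tz":-0.0065,"wx":0,"wy":0,"wz":0,"claw":0.02},
    {"tx":0,"ty":-0.0015,"tz":-0.0065,"wx":0,"wy":0,"wz":0,"claw":0.04},
    {"tx":0,"ty":-0.0015,"tz":-0.0065,"wx":0,"wy":0,"wz":0,"claw":0.04},
    {"tx":0,"ty":-0.0015,"tz":-0.005,"wx":0,"wy":0,"wz":0,"claw":0.04},
    {"tx":0,"ty":-0.0015,"tz":0.03,"wx":0,"wy":0,"wz":0,"claw":0.04},
    {"tx":0,"ty":-0.0015,"tz":0.07,"wx":0,"wy":0,"wz":0,"claw":0.04},
    {"tx":0,"ty":-0.0015,"tz":0.1,"wx":0,"wy":0,"wz":0,"claw":0.04},
    {"tx":0,"ty":-0.0015,"tz":0.1,"wx":0,"wy":0,"wz":0,"claw":0.04}
  ]
}}

```text
clock: 14.2
tool_pos: [0.4713, 0.0336, 0.216]
ee_rot: [179.4, 0.2, 91.4]
wrist_force: [0.8, 0.4, 0.6]
gripper_width: 0.0397
```

```bash
python3 - <<'E'
from h import *
st(); c=blanks(['blank_red','blank_yellow']); cv2.imwrite('pics/w11.png',c['img'][...,::-1])
E
```

```text
{'clock': 14.2, 'tool_pos': [0.4713, 0.0336, 0.216], 'ee_rot': [179.433, 0.2359, 91.3942], 'wrist_force': [0.8075, 0.3739, 0.5868], 'gripper_width': 0.0397, 'q': [65.9932, 7.3478, -76.0274, 112.438, 8.1898, 65.4709, 78.1202]}
blank_red 0.85 [338. 140. 386. 249.] ctr mm [465.3  84.3] size [77.5 31.1] long-axis deg 2.7
blank_yellow 0.95 [261. 140. 301. 251.] ctr mm [466.1  29.6] size [77.6 28.1] long-axis deg 3.4
```

Request:
{"op": "step_arm", "data": {
  "commands": [
    {"tx":0,"ty":0.02,"tz":0.005,"wx":0,"wy":0,"wz":-0.12,"claw":0.055},
    {"tx":0,"ty":0.04,"tz":0.01,"wx":0,"wy":0,"wz":-0.24,"claw":0.055},
    {"tx":0,"ty":0.06,"tz":0.01,"wx":0,"wy":0,"wz":-0.36,"claw":0.055},
    {"tx":0,"ty":0.08,"tz":0.01,"wx":0,"wy":0,"wz":-0.48,"claw":0.055},
    {"tx":0,"ty":0.1,"tz":0.01,"wx":0,"wy":0,"wz":-0.6,"claw":0.055},
    {"tx":-0.01,"ty":0.12,"tz":0.01,"wx":0,"wy":0,"wz":-0.72,"claw":0.055},
    {"tx":-0.02,"ty":0.14,"tz":0.01,"wx":0,"wy":0,"wz":-0.84,"claw":0.055},
    {"tx":-0.03,"ty":0.16,"tz":0.01,"wx":0,"wy":0,"wz":-0.96,"claw":0.055},
    {"tx":-0.04,"ty":0.18,"tz":0.01,"wx":0,"wy":0,"wz":-1.08,"claw":0.055},
    {"tx":-0.05,"ty":0.2,"tz":0.01,"wx":0,"wy":0,"wz":-1.2,"claw":0.055}
  ]
}}

```text
clock: 15.18
tool_pos: [0.4162, 0.2324, 0.2189]
ee_rot: [180.0, 0.3, 22.3]
wrist_force: [-1.0, 0.3, -0.6]
gripper_width: 0.0549
```

Request:
{"op": "step_arm", "data": {
  "commands": [
    {"tx":-0.006,"ty":0.015,"tz":0,"wx":0,"wy":0,"wz":-0.12,"claw":0.055},
    {"tx":-0.012,"ty":0.03,"tz":0,"wx":0,"wy":0,"wz":-0.24,"claw":0.055},
    {"tx":-0.018,"ty":0.045,"tz":0,"wx":0,"wy":0,"wz":-0.36,"claw":0.055},
    {"tx":-0.024,"ty":0.058,"tz":0,"wx":0,"wy":0,"wz":-0.48,"claw":0.055},
    {"tx":-0.026,"ty":0.058,"tz":0,"wx":0,"wy":0,"wz":-0.51,"claw":0.055},
    {"tx":-0.026,"ty":0.058,"tz":0,"wx":0,"wy":0,"wz":-0.51,"claw":0.055}
  ]
}}

```text
clock: 15.68
tool_pos: [0.3885, 0.291, 0.2174]
ee_rot: [179.9, 0.5, -6.8]
wrist_force: [0.7, 0.1, -0.7]
gripper_width: 0.0548
```

```bash
python3 - <<'E'
from h import *
st(); c=blanks(['blank_green']); cv2.imwrite('pics/w12.png',c['img'][...,::-1])
E
```

```text
{'clock': 15.6833, 'tool_pos': [0.3885, 0.291, 0.2174], 'ee_rot': [179.9351, 0.508, -6.8306], 'wrist_force': [0.6644, 0.1071, -0.6975], 'gripper_width': 0.0548, 'q': [23.397, 9.0569, -66.7462, 110.2417, 8.6764, 66.7776, -53.4149]}
blank_green 0.88 [262. 105. 308. 222.] ctr mm [391.4 318. ] size [74.9 29.2] long-axis deg 84.0
```

Request:
{"op": "step_arm", "data": {
  "commands": [
    {"tx":0.003,"ty":0.014,"tz":-0.02,"wx":0,"wy":-0.008,"wz":0.015,"claw":0.055},
    {"tx":0.005,"ty":0.029,"tz":-0.05,"wx":0,"wy":-0.008,"wz":0.015,"claw":0.055},
    {"tx":0.005,"ty":0.029,"tz":-0.08,"wx":0,"wy":-0.008,"wz":0.015,"claw":0.055},
    {"tx":0.005,"ty":0.029,"tz":-0.1,"wx":0,"wy":-0.008,"wz":0.015,"claw":0.055},
    {"tx":0.005,"ty":0.029,"tz":-0.112,"wx":0,"wy":-0.008,"wz":0.015,"claw":0.055},
    {"tx":0.005,"ty":0.029,"tz":-0.117,"wx":0,"wy":-0.008,"wz":0.015,"claw":0.055},
    {"tx":0.005,"ty":0.029,"tz":-0.117,"wx":0,"wy":-0.008,"wz":0.015,"claw":0.055}
  ]
}}

```text
clock: 16.37
tool_pos: [0.3946, 0.3182, 0.0999]
ee_rot: [179.9, 0.1, -6.0]
wrist_force: [0.4, 0.4, 0.2]
gripper_width: 0.0552
```

Request:
{"op": "step_arm", "data": {
  "commands": [
    {"tx":-0.001,"ty":0,"tz":0,"wx":0,"wy":0,"wz":0,"claw":0.045},
    {"tx":-0.001,"ty":0,"tz":0,"wx":0,"wy":0,"wz":0,"claw":0.02},
    {"tx":-0.001,"ty":0,"tz":0.001,"wx":0,"wy":0,"wz":0,"claw":0.02},
    {"tx":-0.001,"ty":0,"tz":0.002,"wx":0,"wy":0,"wz":0,"claw":0.02},
    {"tx":-0.001,"ty":0,"tz":0.003,"wx":0,"wy":0,"wz":0,"claw":0.02},
    {"tx":-0.001,"ty":0,"tz":0.003,"wx":0,"wy":0,"wz":0,"claw":0.02}
  ],
  "squeeze": 60
}}

```text
clock: 16.87
tool_pos: [0.3931, 0.3183, 0.1032]
ee_rot: [179.9, 0.1, -6.0]
wrist_force: [-3.4, 0.5, 0.6]
gripper_width: 0.0262
```

Request:
{"op": "step_arm", "data": {
  "commands": [
    {"tx":0,"ty":0,"tz":0.01,"wx":0,"wy":0,"wz":0,"claw":0.02},
    {"tx":0,"ty":0,"tz":0.04,"wx":0,"wy":0,"wz":0,"claw":0.02},
    {"tx":0,"ty":0,"tz":0.08,"wx":0,"wy":0,"wz":0,"claw":0.02},
    {"tx":0.01,"ty":-0.022,"tz":0.1,"wx":0,"wy":0,"wz":0.12,"claw":0.02},
    {"tx":0.02,"ty":-0.045,"tz":0.1,"wx":0,"wy":0,"wz":0.24,"claw":0.02},
    {"tx":0.03,"ty":-0.068,"tz":0.1,"wx":0,"wy":0,"wz":0.36,"claw":0.02},
    {"tx":0.04,"ty":-0.09,"tz":0.1,"wx":0,"wy":0,"wz":0.48,"claw":0.02},
    {"tx":0.05,"ty":-0.113,"tz":0.1,"wx":0,"wy":0,"wz":0.6,"claw":0.02},
    {"tx":0.06,"ty":-0.136,"tz":0.1,"wx":0,"wy":0,"wz":0.72,"claw":0.02},
    {"tx":0.07,"ty":-0.16,"tz":0.1,"wx":0,"wy":0,"wz":0.84,"claw":0.02}
  ]
}}

```text
clock: 17.7
tool_pos: [0.4643, 0.1568, 0.2044]
ee_rot: [179.8, 0.0, 42.4]
wrist_force: [1.0, 0.4, -0.5]
gripper_width: 0.0265
```

Request:
{"op": "step_arm", "data": {
  "commands": [
    {"tx":0.001,"ty":-0.025,"tz":0,"wx":0,"wy":0,"wz":0.12,"claw":0.02},
    {"tx":0.002,"ty":-0.05,"tz":0,"wx":0,"wy":0,"wz":0.24,"claw":0.02},
    {"tx":0.004,"ty":-0.075,"tz":0,"wx":0,"wy":0,"wz":0.36,"claw":0.02},
    {"tx":0.006,"ty":-0.1,"tz":0,"wx":0,"wy":0,"wz":0.48,"claw":0.02},
    {"tx":0.007,"ty":-0.125,"tz":0,"wx":0,"wy":0,"wz":0.6,"claw":0.02},
    {"tx":0.007,"ty":-0.15,"tz":0,"wx":0,"wy":0,"wz":0.72,"claw":0.02},
    {"tx":0.007,"ty":-0.175,"tz":0,"wx":0,"wy":0,"wz":0.84,"claw":0.02},
    {"tx":0.007,"ty":-0.183,"tz":0,"wx":0,"wy":0,"wz":0.86,"claw":0.02},
    {"tx":0.007,"ty":-0.183,"tz":0,"wx":0,"wy":0,"wz":0.86,"claw":0.02}
  ]
}}

```text
clock: 18.45
tool_pos: [0.4719, -0.0299, 0.2051]
ee_rot: [179.7, 0.2, 91.4]
wrist_force: [-0.1, 0.2, -1.0]
gripper_width: 0.0263
```

```bash
python3 - <<'E'
from h import *
s=st(); c=cap('wrist','w13.png')
i=cv2.imread('pics/w13.png')
print([(r,i[r,283].tolist()) for r in range(180,212,3)]); print([ (r,i[r,283].tolist()) for r in range(358,380,3)])
z=s['tool_pos'][2]-.1032+.04
for r in(200,204,366,370): print(r,ray(c,[[283,r]],z)[0].round(4))
E
```

```text
{'clock': 18.45, 'tool_pos': [0.4719, -0.0299, 0.2051], 'ee_rot': [179.6969, 0.1577, 91.4087], 'wrist_force': [-0.1485, 0.2212, -0.9526], 'gripper_width': 0.0263, 'q': [73.5037, 10.2719, -77.17, 112.9511, 11.2584, 64.8731, 83.1661]}
[(180, [41, 71, 101]), (183, [41, 72, 89]), (186, [43, 79, 25]), (189, [41, 78, 20]), (192, [46, 81, 29]), (195, [44, 80, 26]), (198, [45, 84, 28]), (201, [46, 91, 17]), (204, [48, 94, 26]), (207, [50, 96, 26]), (210, [52, 98, 29])]
[(358, [48, 93, 22]), (361, [47, 93, 24]), (364, [49, 93, 26]), (367, [48, 93, 26]), (370, [167, 197, 217]), (373, [170, 202, 219]), (376, [165, 196, 216]), (379, [162, 192, 210])]
200 [ 0.4346 -0.0328  0.1419]
204 [ 0.4361 -0.0328  0.1419]
366 [ 0.5077 -0.031   0.1419]
370 [ 0.5098 -0.031   0.1419]
```

Request:
{"op": "step_arm", "data": {
  "commands": [
    {"tx":-0.001,"ty":0.005,"tz":-0.015,"wx":0,"wy":0,"wz":0,"claw":0.02},
    {"tx":-0.001,"ty":0.005,"tz":-0.035,"wx":0,"wy":0,"wz":0,"claw":0.02},
    {"tx":-0.001,"ty":0.005,"tz":-0.055,"wx":0,"wy":0,"wz":0,"claw":0.02},
    {"tx":-0.001,"ty":0.005,"tz":-0.075,"wx":0,"wy":0,"wz":0,"claw":0.02},
    {"tx":-0.001,"ty":0.005,"tz":-0.084,"wx":0,"wy":0,"wz":0,"claw":0.02},
    {"tx":-0.001,"ty":0.005,"tz":-0.092,"wx":0,"wy":0,"wz":0,"claw":0.02},
    {"tx":-0.001,"ty":0.005,"tz":-0.092,"wx":0,"wy":0,"wz":0,"claw":0.02}
  ]
}}

```text
clock: 19.08
tool_pos: [0.4704, -0.0218, 0.1124]
ee_rot: [179.8, 0.0, 91.5]
wrist_force: [-0.6, 0.3, -1.5]
gripper_width: 0.0264
```

Request:
{"op": "step_arm", "data": {
  "commands": [
    {"tx":0,"ty":-0.0018,"tz":0,"wx":0,"wy":0,"wz":0,"claw":0.02},
    {"tx":0,"ty":-0.0018,"tz":-0.004,"wx":0,"wy":0,"wz":0,"claw":0.02},
    {"tx":0,"ty":-0.0018,"tz":-0.008,"wx":0,"wy":0,"wz":0,"claw":0.02},
    {"tx":0,"ty":-0.0018,"tz":-0.009,"wx":0,"wy":0,"wz":0,"claw":0.02},
    {"tx":0,"ty":-0.0018,"tz":-0.009,"wx":0,"wy":0,"wz":0,"claw":0.02}
  ]
}}

```text
clock: 19.5
tool_pos: [0.4704, -0.0238, 0.1034]
ee_rot: [179.8, 0.1, 91.5]
wrist_force: [0.0, -0.2, -0.8]
gripper_width: 0.0265
```

Request:
{"op": "step_arm", "data": {
  "commands": [
    {"tx":0,"ty":0,"tz":0,"wx":0,"wy":0,"wz":0,"claw":0.04},
    {"tx":0,"ty":0,"tz":0,"wx":0,"wy":0,"wz":0,"claw":0.04},
    {"tx":0,"ty":0,"tz":0.002,"wx":0,"wy":0,"wz":0,"claw":0.04},
    {"tx":0,"ty":0,"tz":0.04,"wx":0,"wy":0,"wz":0,"claw":0.04},
    {"tx":0,"ty":0,"tz":0.08,"wx":0,"wy":0,"wz":0,"claw":0.04},
    {"tx":0,"ty":0,"tz":0.12,"wx":0,"wy":0,"wz":0,"claw":0.04},
    {"tx":0,"ty":0,"tz":0.15,"wx":0,"wy":0,"wz":0,"claw":0.04},
    {"tx":0,"ty":0,"tz":0.15,"wx":0,"wy":0,"wz":0,"claw":0.04}
  ]
}}

```text
clock: 20.17
tool_pos: [0.4739, -0.0229, 0.2592]
ee_rot: [179.2, 0.4, 91.5]
wrist_force: [0.5, -0.5, 1.1]
gripper_width: 0.0402
```

```bash
python3 - <<'E'
from h import *
st(); c=blanks(['blank_red','blank_yellow','blank_green','blank_blue','lid']); cv2.imwrite('pics/w14.png',c['img'][...,::-1])
E
```

```text
{'clock': 20.1667, 'tool_pos': [0.4739, -0.0229, 0.2592], 'ee_rot': [179.2274, 0.4424, 91.5463], 'wrist_force': [0.4937, -0.5488, 1.1047], 'gripper_width': 0.0402, 'q': [77.4055, 0.7519, -77.0901, 109.2585, 1.2252, 69.7911, 91.4554]}
blank_red 0.68 [397. 133. 445. 230.] ctr mm [465.7  82.3] size [77.5 34.7] long-axis deg 2.8
blank_yellow 0.93 [332. 129. 372. 227.] ctr mm [466.   28.2] size [78. 31.] long-axis deg 3.0
blank_green 0.56 [266. 132. 304. 228.] ctr mm [468.1 -26.6] size [77.1 28. ] long-axis deg 2.4
blank_blue 0.46 [331. 131. 375. 227.] ctr mm [466.4  27.9] size [77.4 30.4] long-axis deg 2.9
lid 0.85 [  0.  25. 145. 185.] ctr mm [ 415.8 -193.5] size [116.6 113.3] long-axis deg 89.9
```

View pics/w14.png

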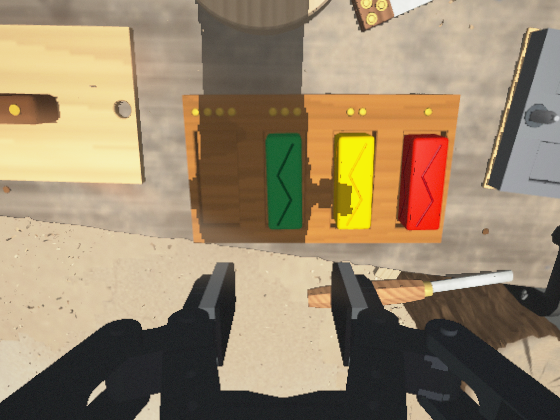

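View 12: green, yellow and red all lie home in pockets 3, 2 and 1, with pocket 4 empty. Lid next.

Request:
{"op": "step_arm", "data": {
  "commands": [
    {"tx":0,"ty":-0.018,"tz":0.01,"wx":0,"wy":0,"wz":-0.12,"claw":0.05},
    {"tx":0,"ty":-0.036,"tz":0.02,"wx":0,"wy":0,"wz":-0.24,"claw":0.05},
    {"tx":-0.01,"ty":-0.054,"tz":0.03,"wx":0,"wy":0,"wz":-0.36,"claw":0.05},
    {"tx":-0.015,"ty":-0.072,"tz":0.03,"wx":0,"wy":0,"wz":-0.48,"claw":0.05},
    {"tx":-0.02,"ty":-0.09,"tz":0.03,"wx":0,"wy":0,"wz":-0.6,"claw":0.05},
    {"tx":-0.025,"ty":-0.108,"tz":0.03,"wx":0,"wy":0,"wz":-0.72,"claw":0.05},
    {"tx":-0.03,"ty":-0.126,"tz":0.03,"wx":0,"wy":0,"wz":-0.84,"claw":0.05},
    {"tx":-0.035,"ty":-0.144,"tz":0.03,"wx":0,"wy":0,"wz":-0.96,"claw":0.05},
    {"tx":-0.04,"ty":-0.162,"tz":0.03,"wx":0,"wy":0,"wz":-1.08,"claw":0.05},
    {"tx":-0.045,"ty":-0.18,"tz":0.03,"wx":0,"wy":0,"wz":-1.2,"claw":0.05}
  ]
}}

```text
clock: 21.3
tool_pos: [0.4237, -0.2041, 0.2808]
ee_rot: [-179.9, -0.0, 22.5]
wrist_force: [-0.4, 0.1, 0.3]
gripper_width: 0.0497
```

Request:
{"op": "step_arm", "data": {
  "commands": [
    {"tx":-0.004,"ty":-0.02,"tz":0,"wx":0,"wy":0,"wz":-0.12,"claw":0.05},
    {"tx":-0.008,"ty":-0.04,"tz":0,"wx":0,"wy":0,"wz":-0.24,"claw":0.05},
    {"tx":-0.012,"ty":-0.06,"tz":0,"wx":0,"wy":0,"wz":-0.36,"claw":0.05},
    {"tx":-0.016,"ty":-0.072,"tz":0,"wx":0,"wy":0,"wz":-0.42,"claw":0.05},
    {"tx":-0.018,"ty":-0.072,"tz":0,"wx":0,"wy":0,"wz":-0.42,"claw":0.05},
    {"tx":-0.018,"ty":-0.072,"tz":0,"wx":0,"wy":0,"wz":-0.42,"claw":0.05}
  ]
}}

```text
clock: 21.8
tool_pos: [0.4051, -0.2757, 0.2794]
ee_rot: [-179.7, 0.0, -1.5]
wrist_force: [-0.7, 1.1, -1.2]
gripper_width: 0.0503
```

```bash
python3 - <<'E'
from h import *
st(); c=blanks(['lid'],z=.008); I=c['img']; cv2.imwrite('pics/w15.png',I[...,::-1])
# dark handle region + gold screws
for m in vision.masks_of('lid','wrist')[:1]:
    M=cv2.morphologyEx(m['pixels'].astype(np.uint8),cv2.MORPH_CLOSE,np.ones((9,9)))
    hsv=cv2.cvtColor(I,cv2.COLOR_RGB2HSV)
    g=((I.max(2).astype(int)<130)&(M>0)).astype(np.uint8)
    n,l,s,ce=cv2.connectedComponentsWithStats(g)
    for k in range(1,n):
        if s[k,4]>25: print(s[k].tolist(),ce[k].round(1),'z8',ray(c,[ce[k]],.008)[0].round(4),'z42',ray(c,[ce[k]],.042)[0].round(4))
E
```

```text
{'clock': 21.8, 'tool_pos': [0.4051, -0.2757, 0.2794], 'ee_rot': [-179.698, 0.0176, -1.5106], 'wrist_force': [-0.6978, 1.0511, -1.1547], 'gripper_width': 0.0503, 'q': [95.4017, 3.7465, -65.315, 105.3367, 3.2861, 73.2831, 27.6674]}
lid 0.86 [218.  29. 368. 270.] ctr mm [ 416.8 -258.6] size [216.8 127.7] long-axis deg 89.5
[245, 110, 78, 153, 5201] [287.4 190.4] z8 [ 0.4094 -0.2871  0.008 ] z42 [ 0.4092 -0.2788  0.042 ]
[224, 124, 30, 99, 1113] [233.5 164. ] z8 [ 0.3608 -0.261   0.008 ] z42 [ 0.3654 -0.2552  0.042 ]
[290, 251, 15, 13, 132] [297.6 256.3] z8 [ 0.4179 -0.3539  0.008 ] z42 [ 0.4169 -0.3389  0.042 ]
```

View pics/w15.png

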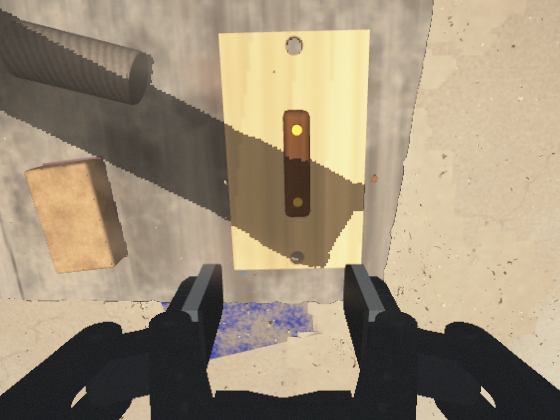

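View 13: the lid is undisturbed, handle at col ~297, rows 110 to 216, holes at (293,46) and (297,256). I'll descend over the handle.

Request:
{"op": "step_arm", "data": {
  "commands": [
    {"tx":0.006,"ty":0.009,"tz":-0.03,"wx":-0.005,"wy":0,"wz":0.015,"claw":0.05},
    {"tx":0.013,"ty":0.018,"tz":-0.06,"wx":-0.005,"wy":0,"wz":0.015,"claw":0.05},
    {"tx":0.013,"ty":0.018,"tz":-0.095,"wx":-0.005,"wy":0,"wz":0.015,"claw":0.05},
    {"tx":0.013,"ty":0.018,"tz":-0.125,"wx":-0.005,"wy":0,"wz":0.015,"claw":0.05},
    {"tx":0.013,"ty":0.018,"tz":-0.14,"wx":-0.005,"wy":0,"wz":0.015,"claw":0.05},
    {"tx":0.013,"ty":0.018,"tz":-0.15,"wx":-0.005,"wy":0,"wz":0.015,"claw":0.05},
    {"tx":0.013,"ty":0.018,"tz":-0.15,"wx":-0.005,"wy":0,"wz":0.015,"claw":0.05}
  ]
}}

```text
clock: 22.53
tool_pos: [0.4185, -0.2551, 0.1288]
ee_rot: [180.0, 0.1, -0.4]
wrist_force: [0.2, 0.8, 1.3]
gripper_width: 0.0498
```

```bash
python3 - <<'E'
from h import *
s=st(); c=cap('wrist','w16.png'); I=c['img']
print(proj(c,[[s['tool_pos'][0],s['tool_pos'][1],.042]]).round(1))
for m in vision.masks_of('lid','wrist')[:1]:print(m['score'],m['extent'])
g=cv2.inRange(cv2.cvtColor(I,cv2.COLOR_RGB2HSV),(22,180,90),(32,255,255))
n,l,st_,ce=cv2.connectedComponentsWithStats(g)
for k in range(1,n):
    if 40<st_[k,4]<900: print(st_[k].tolist(),ce[k].round(1),ray(c,[ce[k]],.042)[0].round(4))
E
```

```text
{'clock': 22.5333, 'tool_pos': [0.4185, -0.2551, 0.1288], 'ee_rot': [179.979, 0.1082, -0.4075], 'wrist_force': [0.1548, 0.8232, 1.2618], 'gripper_width': 0.0498, 'q': [83.7112, 18.3617, -61.523, 114.8263, 19.1815, 57.7699, 12.5162]}
[[282.4 262.4]]
0.9 [142.8, 25.4, 412.9, 399.7]
```

View pics/w16.png

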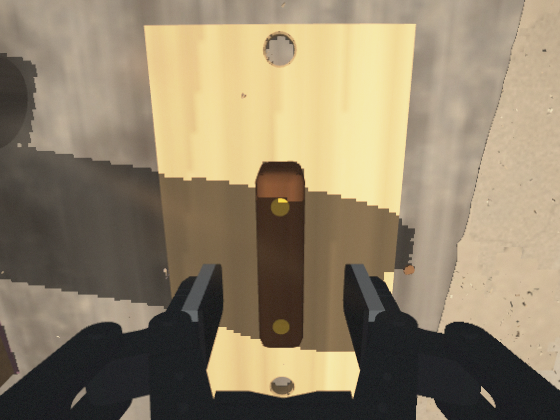

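View 14: the handle is centred between the fingers at col ~281, with screws at (280,207) and (281,327) and holes at (279.5,49) and (281.5,386).

```bash
python3 - <<'E'
from h import *
s=env.state();c=cap('wrist')
h=ray(c,[[279.5,49],[281.5,386]],.008);k=ray(c,[[280,207],[281,327]],.042)
print(h.round(4),h.mean(0)-s['tool_pos'],k.round(4),k.mean(0)-s['tool_pos'])
E
```

```text
[[ 0.4196 -0.1631  0.008 ]
 [ 0.4187 -0.3588  0.008 ]] [-0.00073398 -0.00469627 -0.1231997 ] [[ 0.4193 -0.231   0.042 ]
 [ 0.4192 -0.2922  0.042 ]] [-0.00065025 -0.00532933 -0.0891997 ]
```

Request:
{"op": "step_arm", "data": {
  "commands": [
    {"tx":0,"ty":-0.001,"tz":-0.012,"wx":0,"wy":0,"wz":0,"claw":0.05},
    {"tx":0,"ty":-0.002,"tz":-0.025,"wx":0,"wy":0,"wz":0,"claw":0.05},
    {"tx":0,"ty":-0.002,"tz":-0.036,"wx":0,"wy":0,"wz":0,"claw":0.05},
    {"tx":0,"ty":-0.002,"tz":-0.041,"wx":0,"wy":0,"wz":0,"claw":0.05},
    {"tx":0,"ty":-0.002,"tz":-0.041,"wx":0,"wy":0,"wz":0,"claw":0.05}
  ]
}}

```text
clock: 23.1
tool_pos: [0.4195, -0.2584, 0.0896]
ee_rot: [179.8, -0.0, -0.5]
wrist_force: [0.3, -0.5, -0.1]
gripper_width: 0.0498
```

Request:
{"op": "step_arm", "data": {
  "commands": [
    {"tx":0,"ty":-0.0025,"tz":-0.001,"wx":0,"wy":0,"wz":0,"claw":0.05},
    {"tx":0,"ty":-0.0025,"tz":-0.001,"wx":0,"wy":0,"wz":0,"claw":0.035},
    {"tx":0,"ty":-0.0025,"tz":-0.001,"wx":0,"wy":0,"wz":0,"claw":0.012},
    {"tx":0,"ty":-0.0025,"tz":0,"wx":0,"wy":0,"wz":0,"claw":0.012},
    {"tx":0,"ty":-0.0025,"tz":0.001,"wx":0,"wy":0,"wz":0,"claw":0.012},
    {"tx":0,"ty":-0.0025,"tz":0.001,"wx":0,"wy":0,"wz":0,"claw":0.012},
    {"tx":0,"ty":-0.0025,"tz":0.001,"wx":0,"wy":0,"wz":0,"claw":0.012}
  ],
  "squeeze": 90
}}

```text
clock: 23.68
tool_pos: [0.4193, -0.2608, 0.0905]
ee_rot: [179.8, -0.0, -0.5]
wrist_force: [0.3, -0.0, -3.8]
gripper_width: 0.0205
```

The lid is gripped (20.5 mm). Once lifted it will hide the pins, so I'll locate them now from the saved wrist pictures.

```bash
cat > pins.py <<'E'
from h import *
from scipy.spatial.transform import Rotation as Ro
def T(R,t): M=np.eye(4);M[:3,:3]=R;M[:3,3]=t;return M
def tp(p,r): return T(Ro.from_euler('xyz',r,degrees=True).as_matrix(),p)
c=cap('wrist'); s=env.state()
M=T(c['R'],np.array(c['t']).ravel())@tp(s['tool_pos'],s['ee_rot'])
poses={'w4':([.419,.1893,.3051],[179.9954,-.0826,-6.5914]),'w5':([.4486,.2124,.1495],[179.65,.489,-7.0266]),
'w8':([.4681,.0906,.2189],[179.648,.0618,91.4647]),'w9':([.4544,.2851,.2197],[-179.8212,.4499,-7.3472]),
'w10':([.4685,.0308,.2053],[179.8764,.1433,91.2569]),'w12':([.3885,.291,.2174],[179.9351,.508,-6.8306]),'w14':([.4739,-.0229,.2592],[179.2274,.4424,91.5463])}
def cam(n):
    E=M@np.linalg.inv(tp(*poses[n])); return dict(c,R=E[:3,:3],t=E[:3,3])
E
python3 - <<'E'
from pins import *
C=np.array([.4233,.2698]);a=np.radians(-5.9); u=np.array([-np.sin(a),np.cos(a)])
rows=[];tiles=[]
for n in poses:
    k=cam(n); im=cv2.imread(f'pics/{n}.png')
    for sg in(-1,1):
        p=C+sg*.097*u; q=proj(k,[[*p,.024]])[0]
        if 22<q[0]<538 and 12<q[1]<400:
            x,y=int(q[0]),int(q[1]); pad=cv2.copyMakeBorder(im,32,32,32,32,cv2.BORDER_CONSTANT)
            t=cv2.resize(pad[y:y+64,x:x+64],(192,192),interpolation=cv2.INTER_CUBIC)
            cv2.drawMarker(t,(96+int((q[0]-x)*3),96+int((q[1]-y)*3)),(0,0,255),0,12,1)
            cv2.putText(t,f'{n}{"+-"[sg<0]} {x},{y}',(2,12),0,.42,(255,0,255),1); tiles.append(t)
while len(tiles)%4: tiles.append(tiles[0]*0)
o=np.vstack([np.hstack(tiles[i:i+4]) for i in range(0,len(tiles),4)]); print(o.shape); cv2.imwrite('pics/p1.png',o)
E
```

```text
(576, 768, 3)
```

View pics/p1.png

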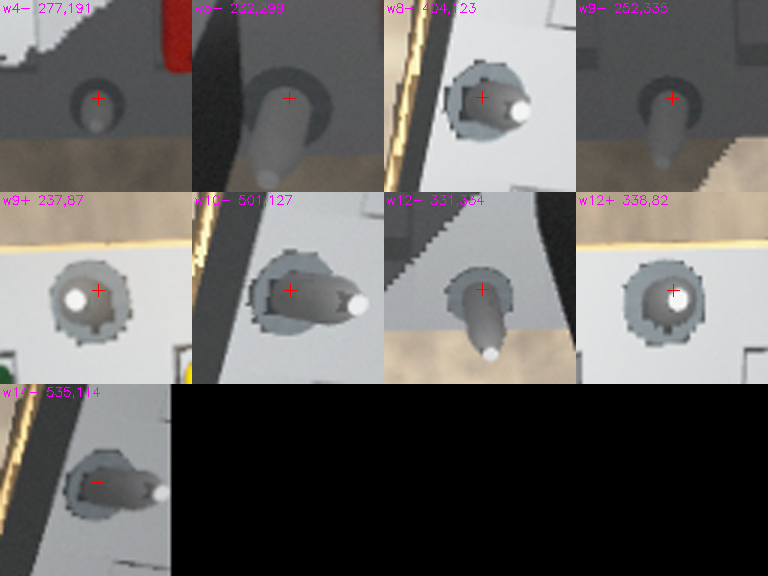

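View 15: each pin stands in a round collar. The collar centres are 1 to 4 px from the predictions, so I'll convert them to world positions.

```bash
python3 - <<'E'
from pins import *
C=np.array([.4233,.2698]);a=np.radians(-5.9); u=np.array([-np.sin(a),np.cos(a)])
for n,sg,du,dv in[('w4',-1,-.3,2.7),('w5',-1,-.3,3.3),('w8',-1,.7,1),('w9',-1,-.5,2.3),('w9',1,-2.3,4),('w10',-1,.3,.7),('w12',-1,-1,3.3),('w12',1,-2.8,4.3),('w14',-1,1,.7)]:
    k=cam(n); q=proj(k,[[*(C+sg*.097*u),.024]])[0]; w=ray(k,[q+[du,dv]],.024)[0,:2]
    print(n,sg,w.round(4),(w-C-sg*.097*u).round(4))
E
```

```text
w4 -1 [0.4127 0.1707] [-0.0006 -0.0026]
w5 -1 [0.4128 0.1712] [-0.0005 -0.0022]
w8 -1 [0.414  0.1739] [0.0007 0.0006]
w9 -1 [0.4126 0.1712] [-0.0007 -0.0021]
w9 1 [0.4313 0.3639] [-0.002  -0.0023]
w10 -1 [0.4138 0.1736] [0.0004 0.0003]
w12 -1 [0.4123 0.1703] [-0.0011 -0.0031]
w12 1 [0.4312 0.3638] [-0.0021 -0.0025]
w14 -1 [0.4138 0.1742] [0.0005 0.0009]
```

Request:
{"op": "step_arm", "data": {
  "commands": [
    {"tx":0,"ty":0,"tz":0.01,"wx":0,"wy":0,"wz":0,"claw":0.012},
    {"tx":0,"ty":0,"tz":0.035,"wx":0,"wy":0,"wz":0,"claw":0.012},
    {"tx":0,"ty":0,"tz":0.065,"wx":0,"wy":0,"wz":0,"claw":0.012},
    {"tx":0.005,"ty":0.01,"tz":0.095,"wx":0,"wy":0,"wz":0,"claw":0.012},
    {"tx":0.01,"ty":0.025,"tz":0.12,"wx":0,"wy":0,"wz":0,"claw":0.012},
    {"tx":0.015,"ty":0.045,"tz":0.125,"wx":0,"wy":0,"wz":0,"claw":0.012},
    {"tx":0.02,"ty":0.07,"tz":0.125,"wx":0,"wy":0,"wz":0,"claw":0.012},
    {"tx":0.03,"ty":0.095,"tz":0.125,"wx":0,"wy":0,"wz":0,"claw":0.012},
    {"tx":0.04,"ty":0.12,"tz":0.125,"wx":0,"wy":0,"wz":0,"claw":0.012},
    {"tx":0.045,"ty":0.145,"tz":0.125,"wx":0,"wy":0,"wz":0,"claw":0.012}
  ],
  "squeeze": 110
}}

```text
clock: 24.62
tool_pos: [0.4645, -0.1134, 0.2151]
ee_rot: [179.8, -0.0, -0.4]
wrist_force: [-0.2, 0.6, -3.7]
gripper_width: 0.0196
```

```bash
python3 - <<'E'
from h import *
st()
E
```

```text
{'clock': 24.6167, 'tool_pos': [0.4645, -0.1134, 0.2151], 'ee_rot': [179.8364, -0.023, -0.4393], 'wrist_force': [-0.1548, 0.6419, -3.7375], 'gripper_width': 0.0196, 'q': [79.0295, 8.5233, -71.8263, 111.5263, 9.0408, 66.0214, 3.2597]}
```

Request:
{"op": "step_arm", "data": {
  "commands": [
    {"tx":0.005,"ty":0.025,"tz":0,"wx":0,"wy":0,"wz":-0.01,"claw":0.012},
    {"tx":0.01,"ty":0.05,"tz":0,"wx":0,"wy":0,"wz":-0.02,"claw":0.012},
    {"tx":0.012,"ty":0.075,"tz":0,"wx":0,"wy":0,"wz":-0.03,"claw":0.012},
    {"tx":0.012,"ty":0.1,"tz":0,"wx":0,"wy":0,"wz":-0.04,"claw":0.012},
    {"tx":0.012,"ty":0.125,"tz":0,"wx":0,"wy":0,"wz":-0.05,"claw":0.012},
    {"tx":0.01,"ty":0.15,"tz":0,"wx":0,"wy":0,"wz":-0.06,"claw":0.012},
    {"tx":0.005,"ty":0.175,"tz":0,"wx":0,"wy":0,"wz":-0.07,"claw":0.012},
    {"tx":0,"ty":0.2,"tz":0,"wx":0,"wy":0,"wz":-0.08,"claw":0.012},
    {"tx":-0.005,"ty":0.225,"tz":0,"wx":0,"wy":0,"wz":-0.09,"claw":0.012},
    {"tx":-0.01,"ty":0.25,"tz":0,"wx":0,"wy":0,"wz":-0.09,"claw":0.012}
  ]
}}

```text
clock: 25.45
tool_pos: [0.4529, 0.1384, 0.2143]
ee_rot: [179.8, 0.0, -5.6]
wrist_force: [1.1, -0.1, -3.1]
gripper_width: 0.0203
```

Request:
{"op": "step_arm", "data": {
  "commands": [
    {"tx":-0.006,"ty":0.025,"tz":0,"wx":0,"wy":0,"wz":0,"claw":0.012},
    {"tx":-0.012,"ty":0.05,"tz":0,"wx":0,"wy":0,"wz":0,"claw":0.012},
    {"tx":-0.018,"ty":0.075,"tz":0,"wx":0,"wy":0,"wz":0,"claw":0.012},
    {"tx":-0.024,"ty":0.095,"tz":0,"wx":0,"wy":0,"wz":0,"claw":0.012},
    {"tx":-0.03,"ty":0.115,"tz":0,"wx":0,"wy":0,"wz":0,"claw":0.012},
    {"tx":-0.032,"ty":0.13,"tz":0,"wx":0,"wy":0,"wz":0,"claw":0.012},
    {"tx":-0.032,"ty":0.13,"tz":0,"wx":0,"wy":0,"wz":0,"claw":0.012},
    {"tx":-0.032,"ty":0.13,"tz":0,"wx":0,"wy":0,"wz":0,"claw":0.012}
  ]
}}

```text
clock: 26.12
tool_pos: [0.4193, 0.2697, 0.2138]
ee_rot: [179.7, 0.1, -5.3]
wrist_force: [-0.1, -0.6, -3.6]
gripper_width: 0.0199
```

```bash
python3 - <<'E'
from h import *
s=st(); c=cap('wrist','w17.png'); I=c['img']
z=s['tool_pos'][2]-.0905+.008
# predicted near-camera hole, if lid centred on TCP
a=np.radians(s['ee_rot'][2]); p=np.array(s['tool_pos'][:2])
for sg in(1,-1): print(proj(c,[[*(p+sg*.097*np.array([-np.sin(a),np.cos(a)])),z]]).round(1))
print(proj(c,[[*(p+d*np.array([-np.sin(a),np.cos(a)])),z+.034] for d in(.045,-.045)]).round(1))
E
```

```text
{'clock': 26.1167, 'tool_pos': [0.4193, 0.2697, 0.2138], 'ee_rot': [179.7422, 0.0953, -5.3401], 'wrist_force': [-0.088, -0.5502, -3.5527], 'gripper_width': 0.0199, 'q': [30.3057, 15.2203, -73.0714, 108.8536, 15.8669, 67.6727, -53.7564]}
[[281.7  25.1]]
[[282.1 434.5]]
[[281.5 184.6]
 [281.8 407.7]]
```

View pics/w17.png

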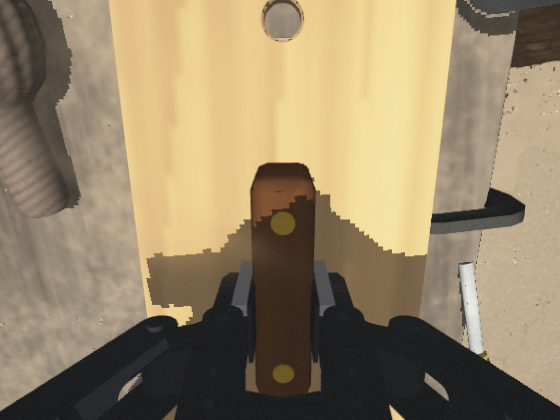

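View 16: the lid is held level over the mould, hole at (282.5,20) and screws at (283,223) and (283,374). I'll work out the offset in the hand.

```bash
python3 - <<'E'
from h import *
s=env.state(); c=cap('wrist'); p=np.array(s['tool_pos']); a=np.radians(s['ee_rot'][2]); u=np.array([-np.sin(a),np.cos(a)]); v=np.array([np.cos(a),np.sin(a)])
z=p[2]-.0905
h=ray(c,[[282.5,20]],z+.008)[0,:2]; k=ray(c,[[283,223],[283.3,374]],z+.042)[:,:2]
print(p.round(4),'hole->ctr',(h-.097*u).round(4),'screws ctr',k.mean(0).round(4),'spacing',np.linalg.norm(k[0]-k[1]))
for q in(h-.097*u,k.mean(0)): print('offset tool axes x,along y',(q-p[:2])@v,(q-p[:2])@u)
# side camera check of the lid
c=cap('side'); 
for th in('lid','mould'):
  for m in vision.masks_of(th,'side')[:1]: print(th,m['score'],m['extent'])
E
```

```text
[0.42   0.2685 0.2137] hole->ctr [0.4204 0.2701] screws ctr [0.4207 0.27  ] spacing 0.060788452136458566
offset tool axes x,along y 0.00031532790776264637 0.0016610396423172948
offset tool axes x,along y 0.0005820494200858682 0.001596703406817153
lid 0.92 [311.9, 184.3, 400.8, 233.9]
mould 0.56 [307.8, 217.3, 393.4, 267.2]
```

Request:
{"op": "step_arm", "data": {
  "commands": [
    {"tx":0.0015,"ty":-0.0025,"tz":-0.01,"wx":0.004,"wy":0,"wz":-0.0035,"claw":0.012},
    {"tx":0.0015,"ty":-0.0025,"tz":-0.025,"wx":0.004,"wy":0,"wz":-0.0035,"claw":0.012},
    {"tx":0.0015,"ty":-0.0025,"tz":-0.045,"wx":0.004,"wy":0,"wz":-0.0035,"claw":0.012},
    {"tx":0.0015,"ty":-0.0025,"tz":-0.06,"wx":0.004,"wy":0,"wz":-0.0035,"claw":0.012},
    {"tx":0.0015,"ty":-0.0025,"tz":-0.068,"wx":0.004,"wy":0,"wz":-0.0035,"claw":0.012},
    {"tx":0.0015,"ty":-0.0025,"tz":-0.071,"wx":0.004,"wy":0,"wz":-0.0035,"claw":0.012},
    {"tx":0.0015,"ty":-0.0025,"tz":-0.071,"wx":0.004,"wy":0,"wz":-0.0035,"claw":0.012},
    {"tx":0.0015,"ty":-0.0025,"tz":-0.071,"wx":0.004,"wy":0,"wz":-0.0035,"claw":0.012}
  ]
}}

```text
clock: 27.03
tool_pos: [0.4231, 0.265, 0.1436]
ee_rot: [180.0, 0.0, -5.9]
wrist_force: [-0.0, -0.5, -2.2]
gripper_width: 0.0199
```

Request:
{"op": "step_arm", "data": {
  "commands": [
    {"tx":-0.0015,"ty":0.001,"tz":0,"wx":0,"wy":0,"wz":0.006,"claw":0.012},
    {"tx":-0.0015,"ty":0.001,"tz":0,"wx":0,"wy":0,"wz":0.006,"claw":0.012},
    {"tx":-0.0015,"ty":0.001,"tz":-0.004,"wx":0,"wy":0,"wz":0.006,"claw":0.012},
    {"tx":-0.0015,"ty":0.001,"tz":-0.008,"wx":0,"wy":0,"wz":0.006,"claw":0.012},
    {"tx":-0.0015,"ty":0.001,"tz":-0.012,"wx":0,"wy":0,"wz":0.006,"claw":0.012},
    {"tx":-0.0015,"ty":0.001,"tz":-0.012,"wx":0,"wy":0,"wz":0.006,"claw":0.012}
  ]
}}

```text
clock: 27.53
tool_pos: [0.4211, 0.2655, 0.1306]
ee_rot: [179.9, 0.1, -5.5]
wrist_force: [-1.0, -0.2, -2.6]
gripper_width: 0.0201
```

The underside is 8 mm below the pin tips with no reaction, so the pins are in the holes. Lowering on.

Request:
{"op": "step_arm", "data": {
  "commands": [
    {"tx":0,"ty":0,"tz":-0.004,"wx":0,"wy":0,"wz":0,"claw":0.012},
    {"tx":0,"ty":0,"tz":-0.008,"wx":0,"wy":0,"wz":0,"claw":0.012},
    {"tx":0,"ty":0,"tz":-0.012,"wx":0,"wy":0,"wz":0,"claw":0.012},
    {"tx":0,"ty":0,"tz":-0.016,"wx":0,"wy":0,"wz":0,"claw":0.012},
    {"tx":0,"ty":0,"tz":-0.0165,"wx":0,"wy":0,"wz":0,"claw":0.012},
    {"tx":0,"ty":0,"tz":-0.0165,"wx":0,"wy":0,"wz":0,"claw":0.012}
  ]
}}

```text
clock: 28.03
tool_pos: [0.421, 0.2655, 0.1139]
ee_rot: [179.9, 0.1, -5.5]
wrist_force: [-0.1, -0.9, -2.7]
gripper_width: 0.0198
```

Request:
{"op": "step_arm", "data": {
  "commands": [
    {"tx":0,"ty":0,"tz":-0.001,"wx":0,"wy":0,"wz":0,"claw":0.012},
    {"tx":0,"ty":0,"tz":-0.002,"wx":0,"wy":0,"wz":0,"claw":0.012},
    {"tx":0,"ty":0,"tz":-0.002,"wx":0,"wy":0,"wz":0,"claw":0.012},
    {"tx":0,"ty":0,"tz":-0.002,"wx":0,"wy":0,"wz":0,"claw":0.012}
  ]
}}

```text
clock: 28.37
tool_pos: [0.4211, 0.2657, 0.1135]
ee_rot: [179.8, 0.1, -5.5]
wrist_force: [-5.2, -4.1, 13.4]
gripper_width: 0.0204
```

Contact (13 N upward) at the expected flush height. Releasing and withdrawing.

Request:
{"op": "step_arm", "data": {
  "commands": [
    {"tx":0,"ty":0,"tz":0,"wx":0,"wy":0,"wz":0,"claw":0.05},
    {"tx":0,"ty":0,"tz":0,"wx":0,"wy":0,"wz":0,"claw":0.05},
    {"tx":0,"ty":0,"tz":0,"wx":0,"wy":0,"wz":0,"claw":0.05},
    {"tx":0,"ty":0,"tz":0.02,"wx":0,"wy":0,"wz":0,"claw":0.05},
    {"tx":0,"ty":0,"tz":0.05,"wx":0,"wy":0,"wz":0,"claw":0.05},
    {"tx":0,"ty":0,"tz":0.08,"wx":0,"wy":0,"wz":0,"claw":0.05},
    {"tx":0,"ty":-0.03,"tz":0.12,"wx":0,"wy":0,"wz":0,"claw":0.05},
    {"tx":0.01,"ty":-0.06,"tz":0.16,"wx":0,"wy":0,"wz":0,"claw":0.05},
    {"tx":0.01,"ty":-0.08,"tz":0.18,"wx":0,"wy":0,"wz":0,"claw":0.05},
    {"tx":0.01,"ty":-0.08,"tz":0.18,"wx":0,"wy":0,"wz":0,"claw":0.05}
  ]
}}

```text
clock: 29.2
tool_pos: [0.4349, 0.1808, 0.2981]
ee_rot: [179.5, -0.6, -6.1]
wrist_force: [0.7, -0.4, 0.4]
gripper_width: 0.05
```

```bash
python3 - <<'E'
from h import *
st(); blanks(['lid'],z=.032); 
c=blanks(['lid'],'top',z=.032); blanks(['blank_red','blank_yellow','blank_green'],'top',z=.04)
cv2.imwrite('pics/w18.png',cap('wrist')['img'][...,::-1])
c=cap('side','s2.png')
m=vision.masks_of('lid','side')[0]; print('side lid',m['score'],m['extent'])
C=[.4217,.2675];a=np.radians(-5.5)
B=[[C[0]+x*np.cos(a)-y*np.sin(a),C[1]+x*np.sin(a)+y*np.cos(a)] for x in(-.063,.063) for y in(-.108,.108)]
H=[[C[0]+x*np.cos(a)-y*np.sin(a),C[1]+x*np.sin(a)+y*np.cos(a),.066] for x in(-.011,.011) for y in(-.045,.045)]
for z in(.024,.032): 
    q=proj(c,[[*b,z] for b in B]); print(z,q.min(0).round(1),q.max(0).round(1))
print('handle',proj(c,H).min(0).round(1))
i=I=c['img']; 
# pins above lid in wrist image: look for grey discs near predicted pin tips
w=cap('wrist'); 
for sg in(-1,1):
    p=np.array(C)+sg*.097*np.array([-np.sin(a),np.cos(a)]); print('pin px',proj(w,[[*p,.032],[*p,.048]]).round(1).tolist())
E
```

```text
{'clock': 29.2, 'tool_pos': [0.4349, 0.1808, 0.2981], 'ee_rot': [179.4522, -0.5844, -6.0717], 'wrist_force': [0.6998, -0.4462, 0.3958], 'gripper_width': 0.05, 'q': [53.2783, -5.2842, -74.5745, 106.2438, -4.4931, 74.941, -26.1605]}
lid 0.82 [170.   1. 327. 202.] ctr mm [419.2 243.4] size [165.4 126.7] long-axis deg 84.2
lid 0.89 [169. 177. 216. 223.] ctr mm [425.5 307.4] size [140.  127.2] long-axis deg 85.3
blank_red 0.55 [264. 176. 272. 199.] ctr mm [465.4  86.4] size [75.6 24.5] long-axis deg 2.2
blank_yellow 0.6 [281. 174. 292. 202.] ctr mm [466.   28.5] size [78.7 30.4] long-axis deg 2.1
blank_green 0.74 [300. 176. 310. 198.] ctr mm [469.6 -26.5] size [75.8 24.5] long-axis deg 1.4
side lid 0.9 [306.5, 213.0, 394.7, 260.2]
0.024 [303.8 211.2] [390.8 260.6]
0.032 [303.9 209.1] [391.3 258.5]
handle [332.5 216.8]
pin px [[265.2, 197.9], [264.3, 202.8]]
pin px [[262.4, -46.8], [261.1, -54.6]]
```

Request:
{"op": "step_arm", "data": {
  "commands": [
    {"tx":-0.004,"ty":0.02,"tz":0.01,"wx":0.009,"wy":0.01,"wz":0,"claw":0.05},
    {"tx":-0.01,"ty":0.045,"tz":0.02,"wx":0.009,"wy":0.01,"wz":0,"claw":0.05},
    {"tx":-0.012,"ty":0.065,"tz":0.02,"wx":0.009,"wy":0.01,"wz":0,"claw":0.05},
    {"tx":-0.012,"ty":0.07,"tz":0.02,"wx":0.009,"wy":0.01,"wz":0,"claw":0.05},
    {"tx":-0.012,"ty":0.07,"tz":0.02,"wx":0.009,"wy":0.01,"wz":0,"claw":0.05},
    {"tx":-0.012,"ty":0.07,"tz":0.02,"wx":0.009,"wy":0.01,"wz":0,"claw":0.05}
  ]
}}

```text
clock: 30.3
tool_pos: [0.4183, 0.2569, 0.3128]
ee_rot: [-179.6, 0.9, -5.3]
wrist_force: [-0.8, -0.1, 0.4]
gripper_width: 0.05
```

```bash
python3 - <<'E'
from h import *
st(); c=blanks(['lid'],z=.032); I=c['img']; cv2.imwrite('pics/w19.png',I[...,::-1])
m=vision.masks_of('lid','wrist')[0]['pixels']
C=np.array([.4217,.2675]);a=np.radians(-5.5);u=np.array([-np.sin(a),np.cos(a)]);v=np.array([np.cos(a),np.sin(a)])
ys,xs=np.nonzero(m); w=ray(c,np.c_[xs,ys],.032)[:,:2]-C; L=np.c_[w@v,w@u]*1000
for y in(-100,-80,-50,0,50,80,100):
    k=np.abs(L[:,1]-y)<2
    if k.any(): print(y,'x',L[k,0].min().round(1),L[k,0].max().round(1))
print('y',L[:,1].min(),L[:,1].max())
for sg in(-1,1):
    b=C+sg*.097*u; q=proj(c,[[*b,.032],[*b,.048]]); print('pin',q.round(1).tolist())
    x,y=q[0].round().astype(int)
    if 14<y<400:
        g=cv2.cvtColor(I,cv2.COLOR_RGB2HSV)[y-14:y+15,x-14:x+15]; print(np.array2string(g[::2,::2,1],max_line_width=200)); print(np.array2string(g[::2,::2,2],max_line_width=200))
E
```

```text
{'clock': 30.3, 'tool_pos': [0.4183, 0.2569, 0.3128], 'ee_rot': [-179.6034, 0.8941, -5.2995], 'wrist_force': [-0.8033, -0.1441, 0.4222], 'gripper_width': 0.05, 'q': [41.5453, 3.9131, -77.028, 102.1543, 3.0013, 77.4017, -41.4358]}
lid 0.73 [218.  39. 364. 271.] ctr mm [421.8 268.7] size [216.  126.5] long-axis deg 84.7
-100 x -62.7 61.2
-80 x -62.9 62.2
-50 x -62.7 62.5
0 x -62.6 63.2
50 x -63.3 62.3
80 x -62.0 62.3
100 x -62.8 62.0
y -107.02868749974078 108.97632585120607
pin [[288.6, 260.6], [288.6, 267.4]]
[[101  98 103 104 101 101 103  99 102 100 102  98 104  99 106]
 [101 104  99 100  94 100 101 100 102 102 100  98  98  98  99]
 [ 95 101  97 100  96  98 100  99 104 101 101 100 100 100 100]
 [ 98  97  97  98  97 100  81  68  87 102 100 102 104 102  98]
 [ 98  99  99  98  93  40  16  16  17  42 101 102  96 103 103]
 [ 98  97  97  97  53  21  19  13  25  16  69  96 101 100 100]
 [ 98  97 101  94  53  27  24  24  16  25  63  98  99 101 102]
 [ 94  97  96  96  82  24  19  23  21  34  94  96 101  96  98]
 [ 97  97  95  97  85  27  21  21  23  39  93  96  99 101  98]
 [ 96  95  95  99  
[... 2532 characters left out ...]
2 243]
 [242 243 242 231 117  80 117 125 117  87 142 240 243 242 243]
 [242 242 231 203  72 112 161 245 224 111  77 154 242 242 243]
 [242 242 242 128 138 115 182 244 236 108 109 117 241 243 243]
 [242 242 242 147 138 109 113 147 110  96 120 118 242 243 243]
 [242 243 242 181 143  99 105 104 100  94 127 136 243 243 243]
 [242 242 242 197 154  93  98 100  93  87  80 235 243 243 243]
 [243 243 242 241 214 145 110  93  93  99 162 243 243 243 243]
 [242 242 242 241 239 220 191 151 191 238 244 243 243 243 243]
 [243 242 242 241 239 238 239 241 244 244 244 244 243 243 243]
 [243 242 242 240 239 238 239 241 244 244 244 244 243 243 243]
 [242 242 242 241 240 239 239 241 244 244 244 243 243 243 243]]
```

The lid measures 216 x 126 mm when projected at its flush height, is the same width at both ends, and is centred within about 1 mm. Handing in.

```bash
python3 - <<'E'
from rig import env
print(env.sign_off())
E
```

```text
the job is handed in; nothing more can be done
None
```

I laid the red, yellow and green blanks in pockets 1, 2 and 3, in that order. There was no blue blank, so pocket 4 stays empty. I then lowered the lid over both pins, let it go and handed in at about 31 s; no verdict was reported.

**Blanks:** the last top-camera check puts all three within about 3 mm of my pocket estimates and aligned with the pockets. That camera is coarse. The closer wrist views taken after each release agreed.

**Lid:** projected at its flush height it measured 216 x 126 mm and equally wide at both ends. It was centred about 1 mm from my pin-based mould position, at a yaw of -5.3° against my pin estimate of -5.5°. The far hole clearly shows the pin with its bright tip. The near hole was in shadow, so that one rests on its steel-grey colour, smooth insertion without side load, and contact at the expected height.

**Disagreements:**
- Camera readings taken at different wrist angles differed by 2 to 3 mm.
- The pockets sit about 6 to 7 mm towards +x of the rack's centre.
- In the hand, the lid's offset along y read about 2 mm more than before the lift; I corrected for that before lowering.

I did not measure the bystanders again at the end, but nothing came near them.

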